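# Put the toppled reagent bottles away

### The job

Pull the bottle tray fully out from under the clear shelf by its handle, and stand every toppled bottle upright in it, each in the bay below the plate of its cap's colour, beside the white-capped bottle that stays standing there. With all of them loaded, push the tray fully home under the shelf again with everything in it upright; do not knock over the beaker on the bench or the flask on the shelf.

Things in the scene. Friction and masses are not known exactly. Their poses are not given: they have to be found in the camera images.
- tray (a joint): how far the tray is pulled out from under the shelf, in m: 0 = fully home (pushed in), 0.15 = fully out
- tray_floor (a point): centre of the white tray's floor surface, 12 mm above the bench, moving with it; x points away from the robot (the way home), y along the row. Inside depth (x) 84 mm. A teal rib 10 mm thick at y = 0 parts it into two bays, y from 5 to 275 mm and from -5 to -275 mm. Walls rise 18 mm, the rib 24 mm above the floor.
- tray_grip (a point): grip point of the tray's black handle, an upright fin at the end of a steel strap: 14 mm thick (y), 42 mm long (x), top 82 mm above the bench. The point is on the fin's middle, 60 mm above the bench and 115 mm from the lane's centre line towards the robot. Axes as tray_floor.
- station: clear reagent shelf on four aluminium posts, fixed. Origin: on the bench, below the lane's centre line with the tray home; x away from the robot. Shelf from -40 to +100 mm in x, 660 mm wide in y, its underside 200 mm above the bench; posts 22 mm square at y = -315 and +315 mm.
- mat_left (a point): middle of the outer (left) edge of the fixed grey mat at the robot's left, on its upper face; the mat is 190 mm (x) by 200 mm (y), 3 mm thick
- mat_right (a point): middle of the outer (right) edge of the same kind of mat at the robot's right
- tag_red: red plate 55 x 120 x 6 mm fixed on top of the shelf above the middle of one bay: that bay takes the red-capped bottles. Origin: centre of its underside; axes as the station's; the middle of its bay has the same y.
- tag_blue: blue plate 55 x 120 x 6 mm fixed on top of the shelf above the middle of the other bay, which takes the blue-capped bottles. Origin and axes as for the red plate.
- red_a: square cream plastic bottle, red screw cap, 180 g: body 54 x 54 x 90 mm, narrow neck, round cap 34 mm wide from 105 to 145 mm above the base (grip it at 128 mm). Origin: centre of its base; z axis from base to cap. Starts lying on one flat side on a grey mat (3 mm thick; axis 30 mm up), cap outwards; may be absent.
- blue_a: square cream plastic bottle, blue screw cap, 180 g: body 54 x 54 x 90 mm, narrow neck, round cap 34 mm wide from 105 to 145 mm above the base (grip it at 128 mm). Origin: centre of its base; z axis from base to cap. Starts lying on one flat side on a grey mat (3 mm thick; axis 30 mm up), cap outwards; may be absent.
- red_b: square cream plastic bottle, red screw cap, 180 g: body 54 x 54 x 90 mm, narrow neck, round cap 34 mm wide from 105 to 145 mm above the base (grip it at 128 mm). Origin: centre of its base; z axis from base to cap. Starts lying on one flat side on a grey mat (3 mm thick; axis 30 mm up), cap outwards; may be absent.
- blue_b: square cream plastic bottle, blue screw cap, 180 g: body 54 x 54 x 90 mm, narrow neck, round cap 34 mm wide from 105 to 145 mm above the base (grip it at 128 mm). Origin: centre of its base; z axis from base to cap. Starts lying on one flat side on a grey mat (3 mm thick; axis 30 mm up), cap outwards; may be absent.
- white_a: square cream plastic bottle, white screw cap, 180 g: body 54 x 54 x 90 mm, narrow neck, round cap 34 mm wide from 105 to 145 mm above the base (grip it at 128 mm). Origin: centre of its base; z axis from base to cap. Stands near the middle of one bay of the tray at the start and stays there.
- white_b: square cream plastic bottle, white screw cap, 180 g: body 54 x 54 x 90 mm, narrow neck, round cap 34 mm wide from 105 to 145 mm above the base (grip it at 128 mm). Origin: centre of its base; z axis from base to cap. Stands near the middle of one bay of the tray at the start and stays there.
- beaker: amber plastic beaker, 68 mm wide, 75 mm high, stands on the bench in front of the tray handle; not part of the job. Origin: centre of its base.
- flask: conical glass flask, 80 mm wide, 110 mm high, stands on the shelf between the plates; not part of the job. Origin: centre of its base.
Not all that is in view belongs to the job. What is shaped like the blue_a but green or turquoise is not meant.

How it is judged:
On the way, in this order (a step that is already met when the one before it is completed fails the run):
1. the tray is pulled fully out (value of joint tray above 0.14 m), for 0.2 s.
2. with the tray out, every bottle stands upright in it, the coloured ones in the bay of their colour (value of joint tray above 0.13 m and angle between each of red_a, blue_a, red_b, blue_b, white_a, white_b's own z axis and vertical below 0.12 rad and x of red_a in the frame of tray_floor between -0.03 and 0.03 m and z of red_a in the frame of tray_floor between -0.012 and 0.012 m and linear speed of each of red_a, blue_a, red_b, blue_b, white_a, white_b below 0.05 m/s and y of red_a in the frame of tag_red between -0.125 and 0.125 m and x of blue_a in the frame of tray_floor between -0.03 and 0.03 m and z of blue_a in the frame of tray_floor between -0.012 and 0.012 m and y of blue_a in the frame of tag_blue between -0.125 and 0.125 m and x of red_b in the frame of tray_floor between -0.03 and 0.03 m and z of red_b in the frame of tray_floor between -0.012 and 0.012 m and y of red_b in the frame of tag_red between -0.125 and 0.125 m and x of blue_b in the frame of tray_floor between -0.03 and 0.03 m and z of blue_b in the frame of tray_floor between -0.012 and 0.012 m and y of blue_b in the frame of tag_blue between -0.125 and 0.125 m and x of white_a in the frame of tray_floor between -0.03 and 0.03 m and z of white_a in the frame of tray_floor between -0.012 and 0.012 m and x of white_b in the frame of tray_floor between -0.03 and 0.03 m and z of white_b in the frame of tray_floor between -0.012 and 0.012 m), for 0.3 s.
At the end, for the whole second after the job is handed in: the tray is home (within 8 mm of its stop) and every bottle that is present stands on the tray's floor, upright (within 0.12 rad) and at rest, red caps in the bay below the red plate, blue caps in the bay below the blue plate, the two white-capped ones still standing in the tray (value of joint tray below 0.008 m and angle between each of red_a, blue_a, red_b, blue_b, white_a, white_b's own z axis and vertical below 0.12 rad and x of red_a in the frame of tray_floor between -0.03 and 0.03 m and z of red_a in the frame of tray_floor between -0.012 and 0.012 m and linear speed of each of red_a, blue_a, red_b, blue_b, white_a, white_b below 0.05 m/s and y of red_a in the frame of tag_red between -0.125 and 0.125 m and x of blue_a in the frame of tray_floor between -0.03 and 0.03 m and z of blue_a in the frame of tray_floor between -0.012 and 0.012 m and y of blue_a in the frame of tag_blue between -0.125 and 0.125 m and x of red_b in the frame of tray_floor between -0.03 and 0.03 m and z of red_b in the frame of tray_floor between -0.012 and 0.012 m and y of red_b in the frame of tag_red between -0.125 and 0.125 m and x of blue_b in the frame of tray_floor between -0.03 and 0.03 m and z of blue_b in the frame of tray_floor between -0.012 and 0.012 m and y of blue_b in the frame of tag_blue between -0.125 and 0.125 m and x of white_a in the frame of tray_floor between -0.03 and 0.03 m and z of white_a in the frame of tray_floor between -0.012 and 0.012 m and x of white_b in the frame of tray_floor between -0.03 and 0.03 m and z of white_b in the frame of tray_floor between -0.012 and 0.012 m); the robot touches nothing.
It fails at once if the beaker or the flask is knocked over (angle between any of beaker, flask's own z axis and vertical above 0.7 rad).
Of red_a, blue_a, red_b, blue_b only 3 to 4 are there at a start; the rules pass over those that are not, and their reading is None.
At some moment in a run one of red_a, blue_a, red_b, blue_b may be knocked a few centimetres aside while the robot is not near it.
It also fails if it takes over 210 s, if anything falls off the work surface, if the arm or the gripper's body presses on something with over 40 N, if the wrist force passes 120 N, or if a joint passes its speed limit or range.

### The arm

A 6-joint arm with a two-finger parallel gripper is mounted at the origin on the work surface. World frame = base frame: x ahead of the robot, y to its left, z up, the work surface at z = 0. Lengths are in m, angles in rad, forces in N, time in s.
With the tool pointing down it reaches from about 0.425 to 0.95 m from the base axis. Payload 3.5 kg.
Tool frame: the origin (TCP) lies midway between the tips of the shut fingers; the grasp point (between the pads) lies 19 mm behind it; z points along the fingers, y is the line along which they close (so a half turn about z gives the same grasp; the last joint's range is limited). The gripper opens to 85 mm and grips with 20 to 120 N. Pads are 22 mm wide; open, the fingers measure 114 mm over their backs; the gripper's body (76 mm by 85 mm) begins 54 mm behind the grasp point. The pads swing forward as they close: fully open they stand 13 mm farther back than shut.
Start: joints at [-1.316, 0.286, 1.577, -0, 1.279, -0.15], TCP at [0.266, -0.62, 0.231] pointing down, gripper open.
Joint ranges: [-2.77, 2.77], [-0.9, 2.22], [0.21, 2.48], [-1.53, 4.67], [0.24, 2.81], [-2.84, 2.84]. Speed limits (rad/s): [2.79, 2.79, 3.14, 3.14, 3.14, 3.14].

### API

Orientations are given as a unit quaternion [x, y, z, w].
In Python, from plant import ctrl gives the robot as it stands.
- The arm moves only by the tool move_arm, never from a script. Its argument "plan" is a list of rows, each an object of numbers: "x", "y", "z": the shift along the tool's x, y, z in m; "yaw": the turn about the tool's z in rad; "fingers": the closure, from 0 (fully open) to 1 (shut). In form: [{"x": .., "y": .., "z": .., "yaw": .., "fingers": ..}, ...]. A call has 1 to 5 rows; each row is the pose to reach, as a shift and turn from the pose commanded when the call began, along the tool's axes at that moment; what a row does not reach only later rows make up. A row lasts 1/10 s, in which the tool goes at most 50 mm and 8.59 degrees, less where a joint would pass 70% of its speed; a pose out of reach is approached as far as the arm can. A call with a gripper value outside its range is refused whole. The fingers move at their own pace and stop on an object; "force" is the grip in N (left out, the last holds). Time passes only in rows, so rows that repeat a pose let the fingers close. It gives the time, the measured TCP pose, the force, the opening and the grip force at its end, in the units of the state.
- ctrl.get_state(): the state, without advancing time (a new reading comes with each control period).
- ctrl.read_camera(name): name is "scene" or "top" or "wrist"; returns the picture (384x512x3 uint8, red, green, blue); there is no depth.
- ctrl.camera_model(name): a dict with "intrinsics" (3x3 intrinsics, pixels), "cam_to_world" (4x4, takes a point from camera to world coordinates); the wrist camera has in their place "tool_from_camera" (4x4, takes a point from camera to tool coordinates, whose origin is the TCP and whose axes are the flange's). Camera axes: x right, y up, looking along -z (the intrinsics and any distortion apply to the point x, -y, -z); pixel columns grow to the right and rows downward; lengths in m; the calibration is good to about 2 mm. A picture is of the moment at which its call begins: read the wrist's pose just before it. camera_model takes no time and is no camera call.
- ctrl.sign_off(): hands the job in; it is judged then, once.
The state is a dict: "time": time; "qpos": joint angles; "dq": joint speeds; "joint_efforts": joint torques, N m; "eef_pos": TCP position; "tcp_rot": TCP orientation; "contact_force": force on the tool from outside, world axes, zero at the start; "wrist_torque": the same for the moment, N m; "opening": opening from 0.0 (shut) to 1.0 (fully open); "finger_force": force on a finger pad.
Only numpy, scipy, OpenCV 4.12 (cv2) and the standard library are available. Lean on these libraries where they do the work, as an engineer would, in place of code of your own. Each camera call takes 0.05 s, during which the arm holds its last target. There are 200 camera calls.

## Working session

There is one attempt and no reset: what is moved stays moved. The work goes in short steps, Python scripts to look and compute and a tool call to move; the robot and the scene stay as the last step left them, time stands still between calls to the robot, and variables do not carry over. Pictures are saved under pics/ and viewed, at most 14 in all, crops included, and the job is handed in when it is done.

Besides the shell and the picture viewer there is one more tool, called after "Request:" by a JSON object that holds its "fn" and its "kwargs", one argument or row to a line. move_arm: Moves the arm, as the interface text tells. Its arguments: {"type":"object","properties":{"plan":{"type":"array"},"force":{"type":"number"}},"required":["plan"]}

```bash
ls; mkdir -p pics; cat > h.py <<'E'
import numpy as np, cv2
from plant import ctrl
def R(q):
    x,y,z,w=q
    return np.array([[1-2*(y*y+z*z),2*(x*y-z*w),2*(x*z+y*w)],[2*(x*y+z*w),1-2*(x*x+z*z),2*(y*z-x*w)],[2*(x*z-y*w),2*(y*z+x*w),1-2*(x*x+y*y)]])
def cam(name):
    s=ctrl.get_state(); m=ctrl.camera_model(name)
    if name=='wrist':
        T=np.eye(4); T[:3,:3]=R(s['tcp_rot']); T[:3,3]=s['eef_pos']
        C=T@np.array(m['tool_from_camera'])
    else: C=np.array(m['cam_to_world'])
    return np.array(ctrl.read_camera(name)), np.array(m['intrinsics']), C, m
def ray(K,C,u,v):
    d=np.linalg.inv(K)@[u,v,1]; d=np.array([d[0],-d[1],-d[2]])
    d=C[:3,:3]@d; return C[:3,3], d/np.linalg.norm(d)
def onz(K,C,u,v,z):
    o,d=ray(K,C,u,v); return o+d*(z-o[2])/d[2]
def tri(rays):
    A=sum(np.eye(3)-np.outer(d,d) for o,d in rays); b=sum((np.eye(3)-np.outer(d,d))@o for o,d in rays)
    return np.linalg.solve(A,b)
def proj(K,C,P):
    p=np.linalg.inv(C)@np.append(P,1); q=K@[p[0],-p[1],-p[2]]; return q[:2]/q[2]
def save(n,im,s=1): cv2.imwrite('pics/'+n+'.png',cv2.resize(im[:,:,::-1],None,fx=s,fy=s))
def blobs(im,color,amin=25):
    h=cv2.cvtColor(im,cv2.COLOR_RGB2HSV); H,S,V=[h[...,i].astype(int) for i in range(3)]
    m={'red':((H<8)|(H>172))&(S>120)&(V>60),'blue':(H>100)&(H<130)&(S>110)&(V>50),'white':(S<25)&(V>200),'amber':(H>10)&(H<25)&(S>120),'black':V<45}[color]
    n,l,st,c=cv2.connectedComponentsWithStats(m.astype(np.uint8))
    return [(c[i].round(1).tolist(),st[i].tolist()) for i in range(1,n) if st[i][4]>=amin]
E
python3 - <<'E'
from h import *
for n in ['scene','top']:
    im,K,C,m=cam(n); save(n+'0',im,1.5); print(n,K.round(1).tolist(),C.round(3).tolist(),[k for k in m])
    for c in ['red','blue','amber','black']: print(c,blobs(im,c))
im,K,C,m=cam('wrist'); print(m); print(ctrl.get_state())
E
```

```text
pics
scene [[463.8, 0.0, 255.3], [0.0, 463.8, 194.6], [0.0, 0.0, 1.0]] [[-0.619, 0.744, -0.251, 0.274], [-0.785, -0.583, 0.209, 0.316], [0.009, 0.327, 0.945, 1.266], [0.0, 0.0, 0.0, 1.0]] ['intrinsics', 'cam_to_world']
red [([276.4, 83.0], [253, 65, 49, 37, 905]), ([358.6, 167.3], [350, 160, 17, 17, 171]), ([342.4, 177.1], [336, 167, 12, 21, 28]), ([223.0, 305.2], [214, 297, 19, 17, 189])]
blue [([188.0, 141.3], [163, 121, 52, 42, 1046]), ([370.6, 190.3], [362, 183, 17, 17, 160]), ([199.9, 284.3], [191, 276, 19, 17, 185])]
amber [([466.8, 31.1], [388, 0, 124, 90, 6293]), ([104.9, 228.9], [93, 217, 19, 19, 92]), ([311.1, 238.4], [298, 224, 28, 30, 651]), ([499.6, 255.3], [485, 246, 27, 20, 306])]
black [([429.1, 44.0], [421, 36, 18, 17, 37]), ([385.0, 63.9], [361, 43, 45, 43, 364]), ([309.1, 84.0], [304, 79, 10, 13, 81]), ([318.7, 109.6], [301, 93, 35, 33, 443]), ([276.0, 141.3], [252, 124, 49, 36, 541]), ([430.4, 226.8], [364, 146, 130, 152, 1951]), ([218.4, 181.1], [192, 161, 54, 41, 637]), ([258.6, 168.5], [254, 163, 11, 13, 55]), ([262.8, 180.1], [258, 177, 9, 7, 38]), ([164.2, 21
[... 2515 characters left out ...]
}
{'time': 0.15, 'qpos': array([-1.31602568e+00,  2.87042404e-01,  1.57782141e+00,  1.86828167e-05,
        1.27858445e+00, -1.50043570e-01]), 'dq': array([-0.0010038 , -0.00349086, -0.00368496,  0.00040271,  0.00060009,
        0.00014281]), 'joint_efforts': array([ 2.55918412e-04, -4.06602216e+01, -2.93142092e+01, -1.63234399e-04,
        3.94604809e-03,  8.46724248e-06]), 'eef_pos': array([ 0.26572473, -0.61995408,  0.23022188]), 'tcp_rot': array([ 9.79585642e-01,  2.01025147e-01, -3.96302815e-05, -9.27001127e-04]), 'contact_force': array([-0.08291727,  0.2221376 , -0.09470139]), 'wrist_torque': array([0.02978293, 0.0167723 , 0.07952792]), 'finger_force': 0.0, 'opening': 1.00227765109695}
```

View pics/scene0.png

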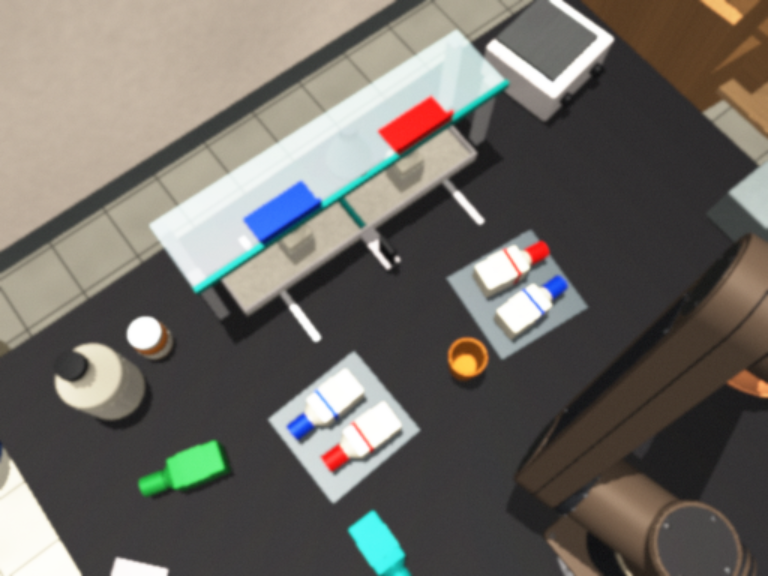

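View pics/top0.png

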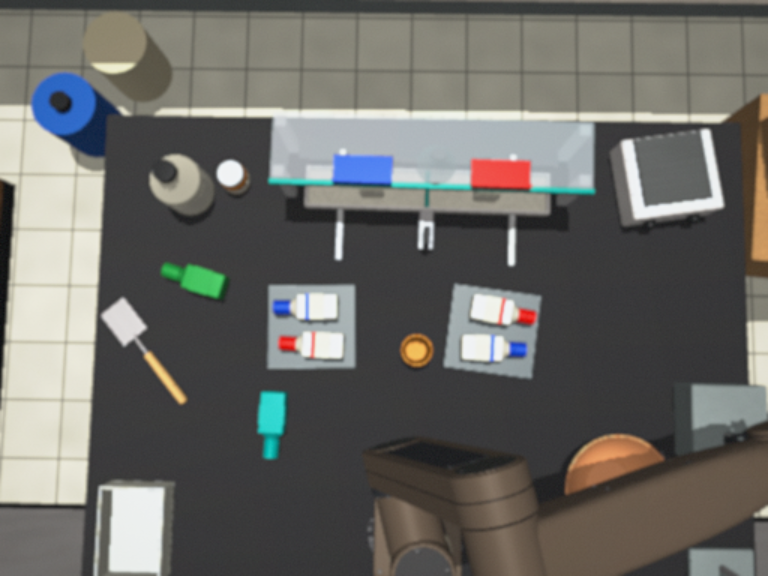

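```bash
python3 - <<'E'
from h import *
K={};C={}
for n in ['scene','top']:
    m=ctrl.camera_model(n);K[n]=m['intrinsics'];C[n]=np.array(m['cam_to_world'])
P={'tagred':[(276.4,83),(333.3,116)],'tagblue':[(188,141.3),(241.5,113)],'Rred':[(358.6,167.3),(350.7,210.8)],'Lred':[(223,305.2),(191,228.6)],'Rblue':[(370.6,190.3),(344.9,232.5)],'Lblue':[(199.9,284.3),(187.2,204.4)],'beaker':[(311.1,238.4),(277.4,233.1)],'handle top(eye)':[(386/1.5,243/1.5),(427/1.5,216/1.5)]}
for k,(a,b) in P.items(): print(k,tri([ray(K['scene'],C['scene'],*a),ray(K['top'],C['top'],*b)]).round(3), onz(K['top'],C['top'],*b,.03).round(3))
# bottle body centres (cream) in both
for n in ['top']:
    im=cam(n)[0]; h=cv2.cvtColor(im,cv2.COLOR_RGB2HSV)
    m=((h[...,1]<70)&(h[...,2]>190)).astype(np.uint8)
    cs,_=cv2.findContours(m,0,2)
    for c in cs:
        if 150<cv2.contourArea(c)<1500:
            r=cv2.minAreaRect(c); print(r, onz(K[n],C[n],*r[0],.045).round(3))
sc=cam('scene')[0]; save('hs',sc[100:200,200:340],4)
im=cam('top')[0]; save('ht',im[110:180,180:390],3)
E
```

```text
tagred [ 0.761 -0.152  0.216] [ 0.809 -0.18   0.03 ]
tagblue [0.768 0.128 0.214] [0.816 0.136 0.03 ]
Rred [ 0.482 -0.235  0.049] [ 0.483 -0.239  0.03 ]
Lred [0.414 0.298 0.041] [0.415 0.3   0.03 ]
Rblue [ 0.409 -0.216  0.047] [ 0.41  -0.219  0.03 ]
Lblue [0.495 0.313 0.038] [0.497 0.315 0.03 ]
beaker [0.405 0.009 0.066] [0.404 0.008 0.03 ]
handle top(eye) [ 0.699 -0.023  0.01 ] [ 0.709 -0.014  0.03 ]
((317.0, 231.0), (16.0, 18.0), 90.0) [ 0.413 -0.123  0.045]
((218.5, 229.5), (17.0, 19.0), 90.0) [0.413 0.205 0.045]
((504.5, 240.5), (53.0, 13.0), 90.0) [ 0.391 -0.744  0.045]
((82.06153869628906, 214.00772094726562), (24.82073974609375, 18.505924224853516), 52.12501525878906) [0.458 0.665 0.045]
((323.82196044921875, 204.49755859375), (19.136991500854492, 17.670289993286133), 12.094757080078125) [ 0.502 -0.146  0.045]
((214.5, 203.5), (17.0, 19.0), 90.0) [0.5   0.221 0.045]
((287.052978515625, 116.64437103271484), (52.12158203125, 10.081599235534668), 1.6365771293640137) [ 0.801 -0.02   0.045]
((153.0, 115.0), (16.0, 16.0), 90.0) [0.801 0.439 0.045]
((225.88809204101562, 106.96574401855469), (15.730497360229492, 50.77915573120117), 62.02052688598633) [0.832 0.19  0.045]
((447.81903076171875, 115.68170166015625), (53.051639556884766, 61.30757522583008), 82.1847152709961) [ 0.811 -0.568  0.045]
((382.9629211425781, 94.87871551513672), (10.624321937561035, 31.099008560180664), 39.28940963745117) [ 0.881 -0.348  0.045]
```

View pics/hs.png

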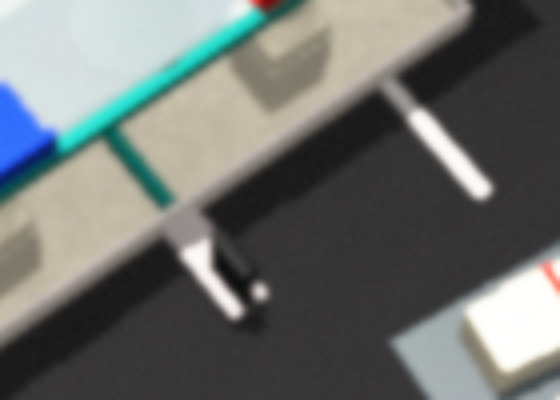

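View pics/ht.png

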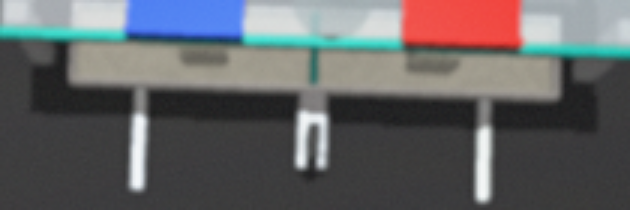

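```bash
cat >> h.py <<'E'
def go(x,y,z,psi):
    s=ctrl.get_state(); r=R(s['tcp_rot']); p=np.array(s['eef_pos'])
    d=r.T@(np.array([x,y,z])-p); cur=np.arctan2(r[1,0],r[0,0]); yaw=-(psi-cur)
    print('pose',p.round(4),'psi',round(cur,3),'-> shift',d.round(4),'yaw',round((yaw+np.pi)%(2*np.pi)-np.pi,3),'rows',np.ceil(max(np.linalg.norm(d)/.05,abs(yaw)/.15)))
E
python3 - <<'E'
from h import *
m=ctrl.camera_model('top');K=m['intrinsics'];C=np.array(m['cam_to_world'])
for n,p,z in [('frontwall mid',(284.3,140.7),.03),('shelf edge L',(180,121.5),.206),('shelf edge R',(396,127),.206),('strap end',(284,165.5),.03),('fin tip',(284,167),.082),('Rmat',(355,189),.003),('Rmat',(360,238),.003),('Lmat',(178,190),.003),('Lmat in',(237,245),.003)]: print(n,onz(K,C,*p,z).round(3))
go(0.50,-0.015,0.25,0)
E
```

```text
frontwall mid [ 0.72  -0.012  0.03 ]
shelf edge L [0.74  0.316 0.206]
shelf edge R [ 0.732 -0.344  0.206]
strap end [ 0.634 -0.012  0.03 ]
fin tip [ 0.622 -0.01   0.082]
Rmat [ 0.56  -0.259  0.003]
Rmat [ 0.392 -0.275  0.003]
Lmat [0.548 0.353 0.003]
Lmat in [0.362 0.145 0.003]
pose [ 0.2658 -0.6202  0.2308] psi 0.405 -> shift [ 0.4536 -0.4641 -0.0187] yaw 0.405 rows 13.0
```

Request:
{"fn": "move_arm", "kwargs": {
  "plan": [
    {"x": 0.15, "y": -0.155, "z": -0.006},
    {"x": 0.15, "y": -0.155, "z": -0.006},
    {"x": 0.15, "y": -0.155, "z": -0.006},
    {"x": 0.15, "y": -0.155, "z": -0.006},
    {"x": 0.15, "y": -0.155, "z": -0.006}
  ]
}}

```text
validation failed for argument at $.pl...
```

Request:
{"fn": "move_arm", "kwargs": {
  "plan": [
    {"x": 0.15, "y": -0.155, "z": -0.006},
    {"x": 0.15, "y": -0.155, "z": -0.006},
    {"x": 0.15, "y": -0.155, "z": -0.006},
    {"x": 0.15, "y": -0.155, "z": -0.006},
    {"x": 0.15, "y": -0.155, "z": -0.006}
  ]
}}

```text
validation failed for argument at $.pl...
```

Request:
{"fn": "move_arm", "kwargs": {
  "plan": [
    {"x": 0.15, "y": -0.155, "z": -0.006, "yaw": 0.405},
    {"x": 0.15, "y": -0.155, "z": -0.006, "yaw": 0.405},
    {"x": 0.15, "y": -0.155, "z": -0.006, "yaw": 0.405},
    {"x": 0.15, "y": -0.155, "z": -0.006, "yaw": 0.405},
    {"x": 0.15, "y": -0.155, "z": -0.006, "yaw": 0.405}
  ]
}}

```text
validation failed for argument at $.pl...
```

All fields are probably required.

Request:
{"fn": "move_arm", "kwargs": {
  "plan": [
    {"x": 0.15, "y": -0.155, "z": -0.006, "yaw": 0, "fingers": 0},
    {"x": 0.15, "y": -0.155, "z": -0.006, "yaw": 0, "fingers": 0},
    {"x": 0.15, "y": -0.155, "z": -0.006, "yaw": 0, "fingers": 0},
    {"x": 0.15, "y": -0.155, "z": -0.006, "yaw": 0, "fingers": 0},
    {"x": 0.15, "y": -0.155, "z": -0.006, "yaw": 0, "fingers": 0}
  ]
}}

```text
time: 0.8
eef_pos: [0.3439, -0.4151, 0.2374]
tcp_rot: [0.979, 0.203, 0.0, -0.001]
contact_force: [-0.7, -0.4, -0.9]
opening: 0.998
finger_force: 0.0
```

Request:
{"fn": "move_arm", "kwargs": {
  "plan": [
    {"x": 0.15, "y": -0.155, "z": -0.006, "yaw": 0, "fingers": 0},
    {"x": 0.15, "y": -0.155, "z": -0.006, "yaw": 0, "fingers": 0},
    {"x": 0.15, "y": -0.155, "z": -0.006, "yaw": 0, "fingers": 0},
    {"x": 0.15, "y": -0.155, "z": -0.006, "yaw": 0, "fingers": 0},
    {"x": 0.15, "y": -0.155, "z": -0.006, "yaw": 0, "fingers": 0}
  ]
}}

```text
time: 1.3
eef_pos: [0.4205, -0.2143, 0.2437]
tcp_rot: [0.979, 0.203, 0.001, 0.0]
contact_force: [0.0, 0.0, -0.3]
opening: 1.002
finger_force: 0.0
```

Request:
{"fn": "move_arm", "kwargs": {
  "plan": [
    {"x": 0.15, "y": -0.155, "z": -0.006, "yaw": 0.405, "fingers": 0},
    {"x": 0.15, "y": -0.155, "z": -0.006, "yaw": 0.405, "fingers": 0},
    {"x": 0.15, "y": -0.155, "z": -0.006, "yaw": 0.405, "fingers": 0},
    {"x": 0.15, "y": -0.155, "z": -0.006, "yaw": 0.405, "fingers": 0},
    {"x": 0.15, "y": -0.155, "z": -0.006, "yaw": 0.405, "fingers": 0}
  ]
}}

```text
time: 1.8
eef_pos: [0.4972, -0.0139, 0.2498]
tcp_rot: [1.0, 0.0, 0.001, 0.0]
contact_force: [-0.0, -0.2, 0.4]
opening: 1.003
finger_force: 0.0
```

```bash
python3 - <<'E'
from h import *
im,K,C,m=cam('wrist'); save('w1',im,1.4); go(0.6,-0.012,0.25,0)
E
```

```text
pose [ 0.4983 -0.0102  0.25  ] psi 0.003 -> shift [0.1017 0.0021 0.0002] yaw 0.003 rows 3.0
```

View pics/w1.png

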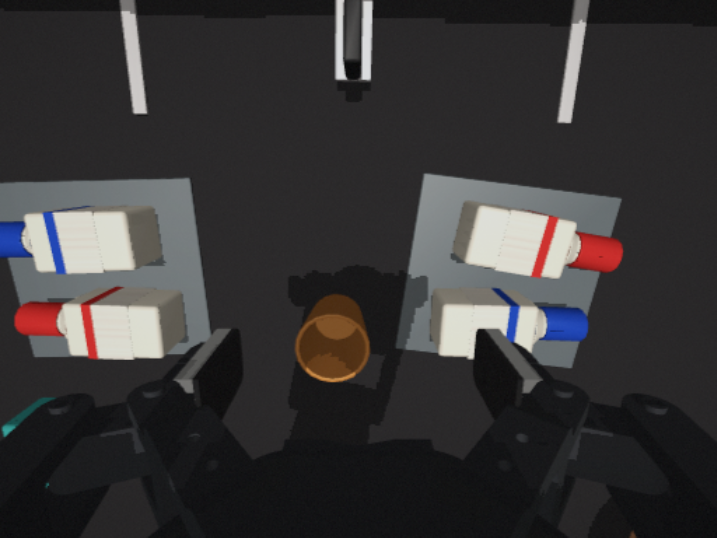

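Request:
{"fn": "move_arm", "kwargs": {
  "plan": [
    {"x": 0.08, "y": 0, "z": 0, "yaw": 0, "fingers": 0},
    {"x": 0.08, "y": 0, "z": 0, "yaw": 0, "fingers": 0},
    {"x": 0.08, "y": 0, "z": 0, "yaw": 0, "fingers": 0},
    {"x": 0.08, "y": 0, "z": 0, "yaw": 0, "fingers": 0}
  ]
}}

```text
time: 2.25
eef_pos: [0.5766, -0.0162, 0.2488]
tcp_rot: [1.0, -0.0, -0.001, -0.0]
contact_force: [-0.2, 0.4, -0.2]
opening: 0.993
finger_force: 0.0
```

```bash
python3 - <<'E'
from h import *
im,K,C,m=cam('wrist'); save('w2',im,1.4); np.savez('w2.npz',K=K,C=C,im=im); print(C.tolist())
E
```

```text
[[0.00019680195218535964, 0.9650973531238568, 0.26189131383517794, 0.6434019383504848], [-0.9999999790816702, 0.00020452781736481643, -2.2425604797141507e-06, -0.016064098208153275], [-5.572834798874503e-05, -0.26189130791550896, 0.9650973731871065, 0.3914431420068901], [0.0, 0.0, 0.0, 1.0]]
```

View pics/w2.png

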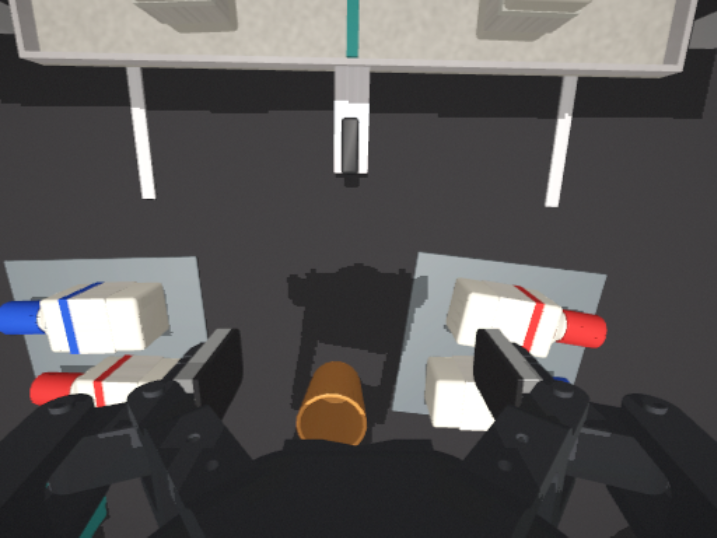

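```bash
python3 - <<'E'
from h import *
d=np.load('w2.npz');K=d['K'];C=d['C'];C1=C.copy();C1[:3,3]=C[:3,3]+np.array([.4983-.5767,-.0102+.0162,.25-.2488])
o=lambda C,u,v,z:onz(K,C,u/1.4,v/1.4,z).round(4)
print('fin far/near v2',o(C,350,118,.082),o(C,350,172,.082),'v1 near',o(C1,352.5,75,.082))
print('tri near',tri([ray(K,C,350/1.4,172/1.4),ray(K,C1,352.5/1.4,75/1.4)]).round(3))
print('front edge',o(C,20,57,.03),o(C,680,70,.03)); print('rib',o(C,352,56,.036),o(C,352,0,.036))
print('strap sides',o(C,334,170,.01),o(C,369,170,.01))
for n,p in [('Lcap blue tip',(0,318)),('Rcap red tip',(605,330)),('R red ax',(548,320))]: print(n,o(C,*p,.047))
go(0.661,-.013,.16,-.02)
E
```

```text
fin far/near v2 [ 0.677  -0.0105  0.082 ] [ 0.6377 -0.0104  0.082 ] v1 near [ 0.6282 -0.0065  0.082 ]
tri near [ 0.637 -0.008  0.038]
front edge [0.7307 0.2682 0.03  ] [ 0.7208 -0.29    0.03  ]
rib [ 0.73   -0.0116  0.036 ] [ 0.7704 -0.0118  0.036 ]
strap sides [0.6382 0.0062 0.01  ] [ 0.6382 -0.0272  0.01  ]
Lcap blue tip [0.5018 0.3252 0.047 ]
Rcap red tip [ 0.4895 -0.2547  0.047 ]
R red ax [ 0.4998 -0.1984  0.047 ]
pose [ 0.5761 -0.0162  0.249 ] psi -0.001 -> shift [ 0.085  -0.0032  0.0889] yaw 0.019 rows 3.0
```

Request:
{"fn": "move_arm", "kwargs": {
  "plan": [
    {"x": 0.069, "y": -0.0055, "z": 0.08, "yaw": 0.018, "fingers": 0.2},
    {"x": 0.069, "y": -0.0055, "z": 0.1, "yaw": 0.018, "fingers": 0.3},
    {"x": 0.069, "y": -0.0055, "z": 0.1, "yaw": 0.018, "fingers": 0.3},
    {"x": 0.069, "y": -0.0055, "z": 0.14, "yaw": 0.018, "fingers": 0.3},
    {"x": 0.069, "y": -0.0055, "z": 0.14, "yaw": 0.018, "fingers": 0.3}
  ]
}}

```text
time: 2.8
eef_pos: [0.6405, -0.01, 0.103]
tcp_rot: [1.0, -0.009, -0.006, -0.001]
contact_force: [-0.9, 0.2, -0.7]
opening: 0.697
finger_force: 0.0
```

```bash
python3 - <<'E'
from h import *
s=ctrl.get_state(); print(s['contact_force'],s['opening'])
im,K,C,m=cam('wrist'); save('w3',im,1); go(0.645,-.0105,.045,-.018)
E
```

```text
[-0.88699333  0.17910704 -0.70391605] 0.6966317262634788
pose [ 0.6423 -0.0102  0.1063] psi -0.019 -> shift [0.0031 0.0003 0.0613] yaw -0.001 rows 2.0
```

View pics/w3.png

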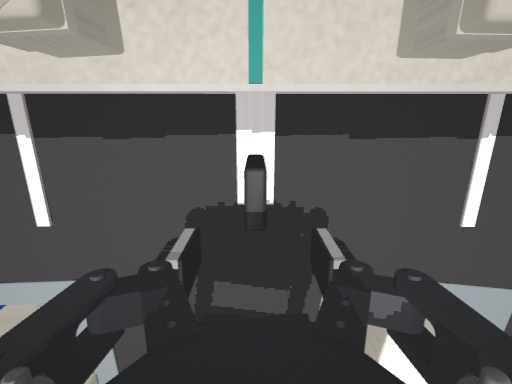

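```bash
python3 - <<'E'
from h import *
im,K,C,m=cam('wrist')
for v in (156,168,208,228): print(v,onz(K,C,255,v,.082).round(4),onz(K,C,255,v,.04).round(4))
print(im[150:235:4,255].tolist())
s=ctrl.get_state();print(s['eef_pos'],proj(K,C,np.array(s['eef_pos'])))
E
```

```text
156 [ 0.6865 -0.0107  0.082 ] [ 0.6806 -0.0105  0.04  ]
168 [ 0.6791 -0.0106  0.082 ] [ 0.6714 -0.0104  0.04  ]
208 [ 0.6534 -0.0101  0.082 ] [ 0.6391 -0.0098  0.04  ]
228 [ 0.6397 -0.0099  0.082 ] [ 0.622  -0.0094  0.04  ]
[[255, 255, 255], [255, 255, 255], [33, 33, 35], [36, 36, 37], [35, 35, 36], [51, 51, 53], [92, 93, 93], [97, 97, 97], [96, 94, 95], [94, 94, 92], [93, 92, 93], [93, 92, 93], [92, 92, 91], [90, 89, 89], [86, 87, 86], [52, 51, 52], [51, 51, 52], [50, 50, 50], [49, 50, 50], [49, 50, 50], [42, 42, 43], [47, 47, 48]]
[ 0.64431717 -0.01051765  0.10927553] [255.95649301 239.62699184]
```

Request:
{"fn": "move_arm", "kwargs": {
  "plan": [
    {"x": 0.007, "y": 0, "z": 0.04, "yaw": 0, "fingers": 0.3},
    {"x": 0.007, "y": 0, "z": 0.062, "yaw": 0, "fingers": 0.3},
    {"x": 0.007, "y": 0, "z": 0.062, "yaw": 0, "fingers": 0.5},
    {"x": 0.007, "y": 0, "z": 0.062, "yaw": 0, "fingers": 1},
    {"x": 0.007, "y": 0, "z": 0.062, "yaw": 0, "fingers": 1}
  ],
  "force": 50
}}

```text
time: 3.4
eef_pos: [0.6544, -0.0108, 0.0509]
tcp_rot: [1.0, -0.009, 0.003, 0.0]
contact_force: [-0.8, -0.0, -0.1]
opening: 0.194
finger_force: 0.0
```

Request:
{"fn": "move_arm", "kwargs": {
  "plan": [
    {"x": 0, "y": 0, "z": 0, "yaw": 0, "fingers": 1},
    {"x": 0, "y": 0, "z": 0, "yaw": 0, "fingers": 1},
    {"x": 0, "y": 0, "z": 0, "yaw": 0, "fingers": 1},
    {"x": 0, "y": 0, "z": 0, "yaw": 0, "fingers": 1}
  ]
}}

```text
time: 3.8
eef_pos: [0.6544, -0.0101, 0.0511]
tcp_rot: [1.0, -0.009, 0.002, -0.0]
contact_force: [-2.3, 2.4, 6.1]
opening: 0.151
finger_force: 51.3
```

Request:
{"fn": "move_arm", "kwargs": {
  "plan": [
    {"x": -0.004, "y": 0, "z": 0, "yaw": 0, "fingers": 1},
    {"x": -0.012, "y": 0, "z": 0, "yaw": 0, "fingers": 1},
    {"x": -0.022, "y": 0, "z": 0, "yaw": 0, "fingers": 1},
    {"x": -0.034, "y": 0, "z": 0, "yaw": 0, "fingers": 1},
    {"x": -0.046, "y": 0, "z": 0, "yaw": 0, "fingers": 1}
  ]
}}

```text
time: 4.3
eef_pos: [0.6095, -0.0092, 0.051]
tcp_rot: [1.0, -0.009, 0.004, -0.0]
contact_force: [3.9, 5.3, 6.7]
opening: 0.157
finger_force: 51.3
```

Request:
{"fn": "move_arm", "kwargs": {
  "plan": [
    {"x": -0.012, "y": 0, "z": 0, "yaw": 0, "fingers": 1},
    {"x": -0.024, "y": 0, "z": 0, "yaw": 0, "fingers": 1},
    {"x": -0.036, "y": 0, "z": 0, "yaw": 0, "fingers": 1},
    {"x": -0.048, "y": 0, "z": 0, "yaw": 0, "fingers": 1},
    {"x": -0.06, "y": 0, "z": 0, "yaw": 0, "fingers": 1}
  ]
}}

```text
time: 4.8
eef_pos: [0.5496, -0.0081, 0.051]
tcp_rot: [1.0, -0.009, 0.005, -0.0]
contact_force: [3.8, 5.4, 7.8]
opening: 0.155
finger_force: 51.5
```

Request:
{"fn": "move_arm", "kwargs": {
  "plan": [
    {"x": -0.012, "y": 0, "z": 0, "yaw": 0, "fingers": 1},
    {"x": -0.022, "y": 0, "z": 0, "yaw": 0, "fingers": 1},
    {"x": -0.032, "y": 0, "z": 0, "yaw": 0, "fingers": 1},
    {"x": -0.04, "y": 0, "z": 0, "yaw": 0, "fingers": 1},
    {"x": -0.045, "y": 0, "z": 0, "yaw": 0, "fingers": 1}
  ]
}}

```text
time: 5.3
eef_pos: [0.514, -0.0075, 0.0514]
tcp_rot: [1.0, -0.011, 0.019, -0.0]
contact_force: [39.1, 11.2, -20.6]
opening: 0.156
finger_force: 50.5
```

Request:
{"fn": "move_arm", "kwargs": {
  "plan": [
    {"x": -0.002, "y": 0, "z": 0, "yaw": 0, "fingers": 1},
    {"x": -0.003, "y": 0, "z": 0, "yaw": 0, "fingers": 1},
    {"x": -0.003, "y": 0, "z": 0, "yaw": 0, "fingers": 1}
  ]
}}

```text
time: 5.6
eef_pos: [0.5138, -0.0074, 0.0515]
tcp_rot: [1.0, -0.012, 0.022, 0.0]
contact_force: [42.0, 11.3, -26.3]
opening: 0.158
finger_force: 49.2
```

```bash
python3 - <<'E'
from h import *
s=ctrl.get_state(); print(s['eef_pos'],s['contact_force'],s['opening'])
im,K,C,m=cam('top'); save('t2',im[80:280,120:430],2.5)
E
```

```text
[ 0.51377885 -0.00744981  0.05148534] [ 41.98082727  11.33353792 -26.34578321] 0.15812994115785275
```

View pics/t2.png

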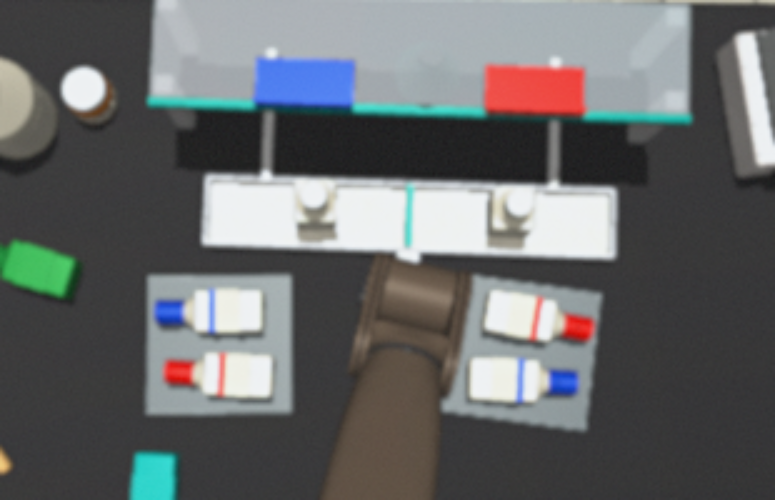

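Request:
{"fn": "move_arm", "kwargs": {
  "plan": [
    {"x": 0.007, "y": 0, "z": 0, "yaw": 0, "fingers": 1},
    {"x": 0.007, "y": 0, "z": 0, "yaw": 0, "fingers": 0.5},
    {"x": 0.007, "y": 0, "z": 0, "yaw": 0, "fingers": 0.3},
    {"x": 0.007, "y": 0, "z": 0, "yaw": 0, "fingers": 0.3}
  ]
}}

```text
time: 6.05
eef_pos: [0.5041, -0.0079, 0.0468]
tcp_rot: [1.0, -0.009, -0.001, 0.0]
contact_force: [-0.4, 0.5, 0.3]
opening: 0.659
finger_force: 0.0
```

Request:
{"fn": "move_arm", "kwargs": {
  "plan": [
    {"x": 0.0, "y": 0, "z": -0.05, "yaw": 0, "fingers": 0.3},
    {"x": 0, "y": 0, "z": -0.1, "yaw": 0, "fingers": 0.3},
    {"x": 0, "y": 0, "z": -0.15, "yaw": 0, "fingers": 0},
    {"x": 0, "y": 0, "z": -0.2, "yaw": 0, "fingers": 0},
    {"x": -0.0, "y": 0, "z": -0.25, "yaw": 0, "fingers": 0}
  ]
}}

```text
time: 6.55
eef_pos: [0.504, -0.0079, 0.2986]
tcp_rot: [1.0, -0.009, -0.001, 0.0]
contact_force: [1.1, -1.1, 0.6]
opening: 0.994
finger_force: 0.0
```

```bash
python3 - <<'E'
from h import *
s=ctrl.get_state(); print(s['eef_pos'],s['contact_force'],s['opening'])
im,K,C,m=cam('wrist'); save('w4',im,1.5); np.savez('w4.npz',K=K,C=C,im=im); print(blobs(im,'red'),blobs(im,'blue'))
im,K,C,m=cam('top'); np.savez('t4.npz',K=K,C=C,im=im);print(blobs(im,'red'),blobs(im,'blue'))
E
```

```text
[ 0.50403022 -0.00793229  0.29864905] [ 1.12124224 -1.06357881  0.58216176] 0.9941408197519837
[([376.4, 170.9], [369, 152, 16, 39, 215]), ([411.3, 174.5], [392, 162, 35, 25, 610]), ([93.5, 223.7], [87, 202, 24, 46, 252]), ([58.9, 222.4], [44, 212, 32, 22, 566])] [([70.5, 174.0], [64, 155, 14, 39, 215]), ([36.7, 172.9], [21, 162, 36, 23, 616]), ([356.2, 216.8], [346, 199, 16, 38, 185]), ([391.9, 220.1], [376, 209, 31, 22, 553])]
[([333.3, 115.9], [314, 106, 40, 20, 732]), ([350.8, 210.8], [345, 206, 13, 11, 106]), ([191.0, 228.6], [186, 224, 11, 10, 102])] [([48.7, 74.5], [21, 49, 58, 55, 1874]), ([241.3, 113.0], [221, 103, 41, 21, 761]), ([187.2, 204.4], [182, 200, 11, 10, 106]), ([344.9, 232.5], [340, 228, 11, 10, 107])]
```

View pics/w4.png

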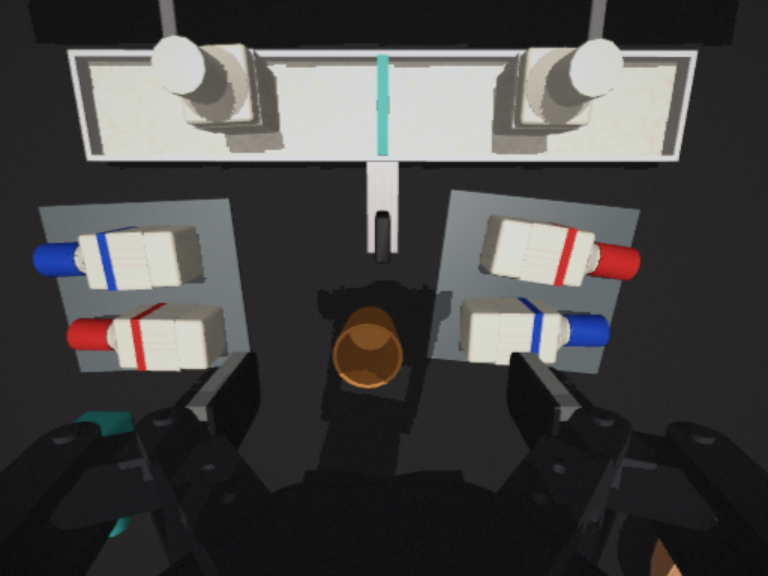

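```bash
python3 - <<'E'
from h import *
d=np.load('w4.npz');K=d['K'];C=d['C'];t=np.load('t4.npz')
o=lambda u,v,z:onz(K,C,u/1.5,v/1.5,z).round(4)
for p in [(68,51),(697,51),(680,160),(88,160)]: print('rim',o(*p,.03))
print('rib',o(382,55,.036),o(382,155,.036),'fin near top',o(382,250,.082),'fin far',o(382,212,.082))
print('white',o(178,65,.157),o(597,68,.157))
P={'Rred':[(411.3,174.5),(350.8,210.8),(376.4,170.9)],'Lred':[(58.9,222.4),(191,228.6),(93.5,223.7)],'Lblue':[(36.7,172.9),(187.2,204.4),(70.5,174)],'Rblue':[(391.9,220.1),(344.9,232.5),(356.2,216.8)]}
for k,(a,b,c) in P.items():
    p=tri([ray(K,C,*a),ray(t['K'],t['C'],*b)]); q=onz(K,C,*a,.042); e=onz(K,C,*c,.05)
    print(k,'tri',p.round(3),'z.042',q.round(4),'axis ang',round(np.degrees(np.arctan2(q[1]-e[1],q[0]-e[0])),1))
E
```

```text
rim [0.6833 0.2691 0.03  ]
rim [ 0.6731 -0.2905  0.03  ]
rim [ 0.5804 -0.2911  0.03  ]
rim [0.5906 0.2702 0.03  ]
rib [ 0.6735 -0.0101  0.036 ] [ 0.5898 -0.0086  0.036 ] fin near top [ 0.5083 -0.0071  0.082 ] fin far [ 0.5412 -0.0078  0.082 ]
white [0.6396 0.1167 0.157 ] [ 0.6332 -0.1432  0.157 ]
Rred tri [ 0.484 -0.238  0.039] z.042 [ 0.4856 -0.2372  0.042 ] axis ang -98.1
Lred tri [0.417 0.3   0.037] z.042 [0.42   0.2966 0.042 ] axis ang 90.0
Lblue tri [0.497 0.313 0.041] z.042 [0.498  0.3133 0.042 ] axis ang 88.9
Rblue tri [ 0.411 -0.219  0.035] z.042 [ 0.4144 -0.2166  0.042 ] axis ang -99.1
```

```bash
python3 - <<'E'
from h import *
t=np.load('t4.npz');K=t['K'];C=t['C'];b=t['im'].mean(2)
a=cv2.resize(cv2.imread('pics/ht.png'),None,fx=1/3,fy=1/3,interpolation=cv2.INTER_AREA).mean(2)
for c in (245,260,300,320):
    A=a[:,c-180-2:c-180+3].mean(1); B=b[:,c-2:c+3].mean(1)
    ra=110+22+np.argmin(np.diff(A[22:40])); rb=168+np.argmin(np.diff(B[168:195]))
    sub=lambda p,r,off:(lambda g:r-.0+ .5*(g[0]-g[2])/(g[0]-2*g[1]+g[2]))(np.diff(p)[r-off-1:r-off+2])+.5
    sa,sb=sub(A,ra,110),sub(B,rb,0)
    print(c,sa,sb,onz(K,C,c,sa,.03)[0]-onz(K,C,c,sb,.03)[0],onz(K,C,c,sa,.02)[0])
E
```

```text
245 139.12735849056602 179.33333333333334 0.13906048912127655 0.7260985523963177
260 139.83333333333334 179.75343721356555 0.13800286354641433 0.7242975868892065
300 140.92888888888888 174.03005008347245 0.11446490064796189 0.7222610946685514
320 141.7325581395349 171.37516339869282 0.10251057465448477 0.7203481061325185
```

Request:
{"fn": "move_arm", "kwargs": {
  "plan": [
    {"x": 0.014, "y": 0, "z": 0.05, "yaw": 0, "fingers": 0.3},
    {"x": 0.014, "y": 0, "z": 0.1, "yaw": 0, "fingers": 0.3},
    {"x": 0.014, "y": 0, "z": 0.15, "yaw": 0, "fingers": 0.3},
    {"x": 0.014, "y": 0, "z": 0.2, "yaw": 0, "fingers": 0.3},
    {"x": 0.014, "y": 0, "z": 0.252, "yaw": 0, "fingers": 0.3}
  ]
}}

```text
time: 7.15
eef_pos: [0.5178, -0.0081, 0.0466]
tcp_rot: [1.0, -0.009, -0.001, 0.0]
contact_force: [-0.2, 0.2, -0.1]
opening: 0.699
finger_force: 0.0
```

Request:
{"fn": "move_arm", "kwargs": {
  "plan": [
    {"x": 0, "y": 0, "z": 0, "yaw": 0, "fingers": 1},
    {"x": 0, "y": 0, "z": 0, "yaw": 0, "fingers": 1},
    {"x": 0, "y": 0, "z": 0, "yaw": 0, "fingers": 1},
    {"x": 0, "y": 0, "z": 0, "yaw": 0, "fingers": 1},
    {"x": 0, "y": 0, "z": 0, "yaw": 0, "fingers": 1}
  ],
  "force": 110
}}

```text
time: 7.65
eef_pos: [0.5217, -0.0075, 0.0526]
tcp_rot: [1.0, -0.009, 0.003, -0.0]
contact_force: [0.2, 4.6, 4.8]
opening: 0.146
finger_force: 108.3
```

Request:
{"fn": "move_arm", "kwargs": {
  "plan": [
    {"x": -0.004, "y": 0, "z": 0, "yaw": 0, "fingers": 1},
    {"x": -0.008, "y": 0, "z": 0, "yaw": 0, "fingers": 1},
    {"x": -0.012, "y": 0, "z": 0, "yaw": 0, "fingers": 1},
    {"x": -0.012, "y": 0, "z": 0, "yaw": 0, "fingers": 1},
    {"x": -0.012, "y": 0, "z": 0, "yaw": 0, "fingers": 1}
  ]
}}

```text
time: 8.15
eef_pos: [0.5217, -0.0076, 0.053]
tcp_rot: [1.0, -0.012, 0.021, 0.0]
contact_force: [41.8, 10.1, -31.5]
opening: 0.142
finger_force: 108.7
```

Request:
{"fn": "move_arm", "kwargs": {
  "plan": [
    {"x": 0.012, "y": 0, "z": 0, "yaw": 0, "fingers": 1},
    {"x": 0.012, "y": 0, "z": 0, "yaw": 0, "fingers": 0.5},
    {"x": 0.012, "y": 0, "z": 0, "yaw": 0, "fingers": 0.3},
    {"x": 0.012, "y": 0, "z": 0, "yaw": 0, "fingers": 0.3}
  ],
  "force": 20
}}

```text
time: 8.55
eef_pos: [0.5192, -0.0084, 0.0499]
tcp_rot: [1.0, -0.009, 0.0, 0.0]
contact_force: [-0.2, -0.8, 1.2]
opening: 0.651
finger_force: 0.0
```

Request:
{"fn": "move_arm", "kwargs": {
  "plan": [
    {"x": 0, "y": 0, "z": -0.05, "yaw": 0, "fingers": 0.3},
    {"x": 0, "y": 0, "z": -0.1, "yaw": 0, "fingers": 0.3},
    {"x": 0, "y": 0, "z": -0.15, "yaw": 0, "fingers": 0.4},
    {"x": 0, "y": 0, "z": -0.18, "yaw": 0, "fingers": 0.4}
  ]
}}

```text
time: 8.95
eef_pos: [0.5203, -0.0086, 0.2342]
tcp_rot: [1.0, -0.009, 0.003, 0.001]
contact_force: [-0.0, 0.9, 0.5]
opening: 0.602
finger_force: 0.0
```

Request:
{"fn": "move_arm", "kwargs": {
  "plan": [
    {"x": -0.003, "y": 0.05, "z": 0, "yaw": -0.14, "fingers": 0.4},
    {"x": -0.006, "y": 0.1, "z": 0, "yaw": -0.28, "fingers": 0.4},
    {"x": -0.01, "y": 0.15, "z": 0, "yaw": -0.42, "fingers": 0.4},
    {"x": -0.012, "y": 0.19, "z": 0, "yaw": -0.56, "fingers": 0.4},
    {"x": -0.016, "y": 0.232, "z": 0, "yaw": -0.7, "fingers": 0.4}
  ]
}}

```text
time: 9.45
eef_pos: [0.4985, -0.2391, 0.2295]
tcp_rot: [0.944, 0.329, -0.0, 0.0]
contact_force: [0.5, 0.8, -0.4]
opening: 0.602
finger_force: 0.0
```

Request:
{"fn": "move_arm", "kwargs": {
  "plan": [
    {"x": 0, "y": 0, "z": 0, "yaw": -0.14, "fingers": 0.4},
    {"x": 0, "y": 0, "z": 0, "yaw": -0.28, "fingers": 0.4},
    {"x": 0, "y": 0, "z": 0, "yaw": -0.42, "fingers": 0.4},
    {"x": 0, "y": 0, "z": 0, "yaw": -0.56, "fingers": 0.4},
    {"x": 0, "y": 0, "z": 0, "yaw": -0.7, "fingers": 0.4}
  ]
}}

```text
time: 9.95
eef_pos: [0.4987, -0.2375, 0.2292]
tcp_rot: [0.774, 0.633, -0.0, -0.0]
contact_force: [-0.4, -0.1, 0.9]
opening: 0.602
finger_force: 0.0
```

Request:
{"fn": "move_arm", "kwargs": {
  "plan": [
    {"x": 0, "y": 0, "z": 0, "yaw": -0.1, "fingers": 0.4},
    {"x": 0, "y": 0, "z": 0, "yaw": -0.189, "fingers": 0.4},
    {"x": 0, "y": 0, "z": 0, "yaw": -0.189, "fingers": 0.4}
  ]
}}

```text
time: 10.25
eef_pos: [0.4988, -0.2373, 0.2292]
tcp_rot: [0.713, 0.701, -0.0, -0.0]
contact_force: [-0.3, -0.3, 0.4]
opening: 0.601
finger_force: 0.0
```

```bash
python3 - <<'E'
from h import *
s=ctrl.get_state(); print(s['contact_force'],s['opening'],s['qpos'].round(2))
im,K,C,m=cam('wrist'); save('w5',im,1)
for c in ('red','blue'):
    for b in blobs(im,c,100): print(c,b,onz(K,C,*b[0],.042).round(4))
go(.485,-.24,.012,np.pi/2+.0)
E
```

```text
[-0.26249103 -0.3063556   0.44853607] 0.600675761553005 [-0.63  0.02  1.88 -0.    1.24 -0.61]
red ([248.7, 124.5], [224, 117, 51, 16, 380]) [ 0.493  -0.1788  0.042 ]
red ([242.6, 173.3], [228, 155, 31, 36, 846]) [ 0.4843 -0.2362  0.042 ]
blue ([176.9, 106.0], [148, 102, 59, 10, 483]) [ 0.4116 -0.157   0.042 ]
blue ([182.5, 157.8], [168, 141, 30, 35, 944]) [ 0.4129 -0.2162  0.042 ]
pose [ 0.4989 -0.2373  0.2292] psi 1.552 -> shift [-0.0029 -0.0138  0.2172] yaw -0.018 rows 5.0
```

View pics/w5.png

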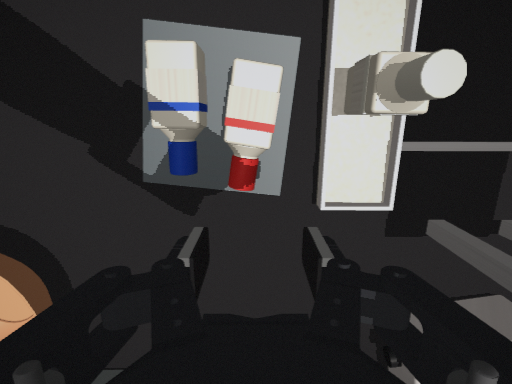

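Request:
{"fn": "move_arm", "kwargs": {
  "plan": [
    {"x": -0.003, "y": -0.015, "z": 0.05, "yaw": 0.12, "fingers": 0.4},
    {"x": -0.003, "y": -0.015, "z": 0.1, "yaw": 0.12, "fingers": 0.4},
    {"x": -0.003, "y": -0.015, "z": 0.15, "yaw": 0.12, "fingers": 0.4},
    {"x": -0.003, "y": -0.015, "z": 0.19, "yaw": 0.12, "fingers": 0.4},
    {"x": -0.003, "y": -0.015, "z": 0.217, "yaw": 0.12, "fingers": 0.4}
  ]
}}

```text
time: 10.8
eef_pos: [0.4822, -0.2387, 0.0087]
tcp_rot: [0.754, 0.656, -0.001, -0.002]
contact_force: [-0.2, -0.5, 0.0]
opening: 0.6
finger_force: 0.0
```

Request:
{"fn": "move_arm", "kwargs": {
  "plan": [
    {"x": 0, "y": 0, "z": 0, "yaw": 0, "fingers": 0.4},
    {"x": 0, "y": 0, "z": 0, "yaw": 0, "fingers": 0.8},
    {"x": 0, "y": 0, "z": 0, "yaw": 0, "fingers": 0.8},
    {"x": 0, "y": 0, "z": 0, "yaw": 0, "fingers": 0.8},
    {"x": 0, "y": 0, "z": 0, "yaw": 0, "fingers": 0.8}
  ],
  "force": 20
}}

```text
time: 11.3
eef_pos: [0.4856, -0.2409, 0.014]
tcp_rot: [0.754, 0.657, 0.0, 0.002]
contact_force: [0.4, -1.3, -1.2]
opening: 0.391
finger_force: 22.4
```

Request:
{"fn": "move_arm", "kwargs": {
  "plan": [
    {"x": 0.003, "y": 0, "z": -0.016, "yaw": 0, "fingers": 0.8},
    {"x": 0.006, "y": 0, "z": -0.033, "yaw": 0, "fingers": 0.8},
    {"x": 0.01, "y": 0, "z": -0.047, "yaw": 0, "fingers": 0.8},
    {"x": 0.015, "y": 0, "z": -0.061, "yaw": 0, "fingers": 0.8},
    {"x": 0.021, "y": 0, "z": -0.073, "yaw": 0, "fingers": 0.8}
  ]
}}

```text
time: 11.8
eef_pos: [0.4876, -0.219, 0.0866]
tcp_rot: [0.754, 0.657, 0.0, 0.001]
contact_force: [0.5, 0.6, -1.9]
opening: 0.389
finger_force: 22.1
```

Request:
{"fn": "move_arm", "kwargs": {
  "plan": [
    {"x": 0.007, "y": 0, "z": -0.01, "yaw": 0, "fingers": 0.8},
    {"x": 0.015, "y": 0, "z": -0.018, "yaw": 0, "fingers": 0.8},
    {"x": 0.023, "y": 0, "z": -0.025, "yaw": 0, "fingers": 0.8},
    {"x": 0.031, "y": 0, "z": -0.029, "yaw": 0, "fingers": 0.8},
    {"x": 0.04, "y": 0, "z": -0.032, "yaw": 0, "fingers": 0.8}
  ]
}}

```text
time: 12.3
eef_pos: [0.4928, -0.1788, 0.1173]
tcp_rot: [0.754, 0.657, -0.0, -0.0]
contact_force: [0.3, -0.7, -1.0]
opening: 0.389
finger_force: 22.1
```

Request:
{"fn": "move_arm", "kwargs": {
  "plan": [
    {"x": 0.008, "y": 0, "z": 0, "yaw": 0, "fingers": 0.8},
    {"x": 0.016, "y": 0, "z": 0.002, "yaw": 0, "fingers": 0.8},
    {"x": 0.016, "y": 0, "z": 0.002, "yaw": 0, "fingers": 0.8}
  ]
}}

```text
time: 12.6
eef_pos: [0.4945, -0.1624, 0.1142]
tcp_rot: [0.753, 0.658, -0.0, -0.001]
contact_force: [0.1, 0.6, -2.2]
opening: 0.389
finger_force: 22.1
```

```bash
python3 - <<'E'
from h import *
s=ctrl.get_state(); print(s['eef_pos'],s['contact_force'],s['wrist_torque'],s['opening'])
im,K,C,m=cam('wrist'); a=im
b,K,C,m=cam('scene'); save('w6',np.hstack([a,b[100:,200:]][:1]+[cv2.resize(b[80:272,256:],(512,384))]),.78)
E
```

```text
[ 0.4944649  -0.16241294  0.11424238] [ 0.05372934  0.60646792 -2.1894784 ] [-0.09667744  0.00941822  0.00726954] 0.3891894466118579
```

View pics/w6.png

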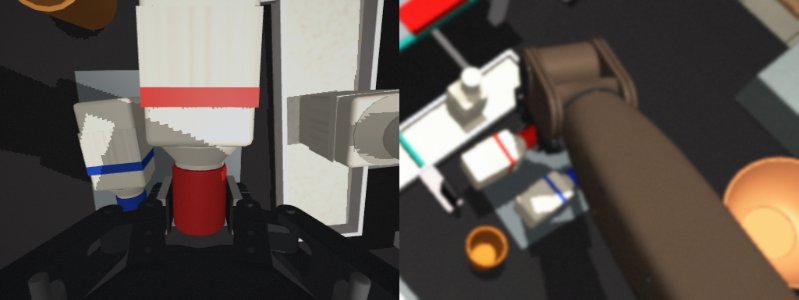

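Request:
{"fn": "move_arm", "kwargs": {
  "plan": [
    {"x": 0, "y": 0, "z": -0.02, "yaw": 0, "fingers": 0.8},
    {"x": 0, "y": 0, "z": -0.03, "yaw": 0, "fingers": 0.8},
    {"x": 0, "y": 0, "z": -0.03, "yaw": 0, "fingers": 0.8}
  ]
}}

```text
time: 13.0
eef_pos: [0.4963, -0.1648, 0.1473]
tcp_rot: [0.754, 0.657, 0.001, 0.002]
contact_force: [0.1, -0.2, -1.5]
opening: 0.388
finger_force: 22.2
```

Request:
{"fn": "move_arm", "kwargs": {
  "plan": [
    {"x": 0, "y": 0, "z": 0, "yaw": 0, "fingers": 0.62},
    {"x": 0, "y": 0, "z": 0, "yaw": 0, "fingers": 0.62}
  ]
}}

```text
time: 13.2
eef_pos: [0.4945, -0.1636, 0.1444]
tcp_rot: [0.754, 0.657, -0.0, -0.001]
contact_force: [-0.4, 0.4, -1.6]
opening: 0.39
finger_force: 22.2
```

Request:
{"fn": "move_arm", "kwargs": {
  "plan": [
    {"x": 0, "y": 0, "z": 0, "yaw": 0, "fingers": 0.615},
    {"x": 0, "y": 0, "z": 0, "yaw": 0, "fingers": 0.615}
  ]
}}

```text
time: 13.4
eef_pos: [0.4946, -0.1636, 0.1446]
tcp_rot: [0.754, 0.657, -0.0, -0.001]
contact_force: [-0.1, 0.8, -1.4]
opening: 0.389
finger_force: 22.2
```

Request:
{"fn": "move_arm", "kwargs": {
  "plan": [
    {"x": 0, "y": 0, "z": 0, "yaw": 0, "fingers": 0.612},
    {"x": 0, "y": 0, "z": 0, "yaw": 0, "fingers": 0.612}
  ]
}}

```text
time: 13.6
eef_pos: [0.4949, -0.1637, 0.145]
tcp_rot: [0.754, 0.657, -0.0, -0.0]
contact_force: [0.2, -0.2, -1.1]
opening: 0.394
finger_force: 22.2
```

Request:
{"fn": "move_arm", "kwargs": {
  "plan": [
    {"x": 0, "y": 0, "z": 0, "yaw": 0, "fingers": 0.61}
  ]
}}

```text
time: 13.7
eef_pos: [0.495, -0.1637, 0.1451]
tcp_rot: [0.754, 0.657, -0.0, -0.0]
contact_force: [-0.9, -1.3, -3.4]
opening: 0.388
finger_force: 17.5
```

```bash
python3 - <<'E'
from h import *
s=ctrl.get_state(); print(s['contact_force'],s['wrist_torque'],s['opening'],s['finger_force'])
im,K,C,m=cam('wrist'); print(blobs(im,'red',100))
E
```

```text
[-0.88005975 -1.26103412 -3.36079862] [-0.14869675  0.00855511 -0.00945622] 0.38836140620898246 17.486535608768463
[([254.9, 120.0], [183, 108, 146, 26, 3430]), ([255.2, 255.5], [221, 209, 69, 93, 5719])]
```

Force falls with set point; continue in tiny steps.

Request:
{"fn": "move_arm", "kwargs": {
  "plan": [
    {"x": 0, "y": 0, "z": 0, "yaw": 0, "fingers": 0.609},
    {"x": 0, "y": 0, "z": 0, "yaw": 0, "fingers": 0.609}
  ]
}}

```text
time: 13.95
eef_pos: [0.495, -0.1637, 0.1453]
tcp_rot: [0.754, 0.657, 0.0, 0.0]
contact_force: [0.6, 0.8, -1.9]
opening: 0.393
finger_force: 15.3
```

Request:
{"fn": "move_arm", "kwargs": {
  "plan": [
    {"x": 0, "y": 0, "z": 0, "yaw": 0, "fingers": 0.608},
    {"x": 0, "y": 0, "z": 0, "yaw": 0, "fingers": 0.608}
  ]
}}

```text
time: 14.15
eef_pos: [0.4949, -0.1638, 0.1451]
tcp_rot: [0.754, 0.657, -0.0, 0.0]
contact_force: [-0.5, -0.8, -1.3]
opening: 0.392
finger_force: 13.9
```

```bash
python3 - <<'E'
from h import *
s=ctrl.get_state(); print(s['contact_force'],s['wrist_torque'],s['opening'],s['finger_force'])
im,K,C,m=cam('wrist'); print(blobs(im,'red',100))
E
```

```text
[-0.48934175 -0.84895669 -1.3120148 ] [-0.15008192  0.03949028  0.05135358] 0.392340111297137 13.94191324710846
[([255.7, 128.2], [204, 121, 105, 21, 1380]), ([255.2, 251.8], [220, 203, 71, 95, 5940])]
```

Request:
{"fn": "move_arm", "kwargs": {
  "plan": [
    {"x": 0, "y": 0, "z": 0, "yaw": 0, "fingers": 0.607},
    {"x": 0, "y": 0, "z": 0, "yaw": 0, "fingers": 0.607},
    {"x": 0, "y": 0, "z": 0, "yaw": 0, "fingers": 0.607}
  ]
}}

```text
time: 14.5
eef_pos: [0.495, -0.1637, 0.1452]
tcp_rot: [0.754, 0.657, 0.0, 0.0]
contact_force: [0.1, -1.2, -0.9]
opening: 0.396
finger_force: 11.2
```

```bash
python3 - <<'E'
from h import *
s=ctrl.get_state(); print(s['contact_force'],s['wrist_torque'],s['opening'],s['finger_force'])
im,K,C,m=cam('wrist'); print(blobs(im,'red',100))
E
```

```text
[ 0.05990796 -1.23696435 -0.88769549] [-0.15092711  0.04700605  0.03208205] 0.3964322586875399 11.18750274181366
[([255.7, 128.2], [204, 121, 105, 21, 1380]), ([255.3, 251.9], [220, 203, 71, 95, 5942])]
```

Request:
{"fn": "move_arm", "kwargs": {
  "plan": [
    {"x": 0, "y": 0, "z": 0, "yaw": 0, "fingers": 0.606},
    {"x": 0, "y": 0, "z": 0, "yaw": 0, "fingers": 0.606},
    {"x": 0, "y": 0, "z": 0, "yaw": 0, "fingers": 0.605},
    {"x": 0, "y": 0, "z": 0, "yaw": 0, "fingers": 0.605}
  ]
}}

```text
time: 14.95
eef_pos: [0.4949, -0.1637, 0.1452]
tcp_rot: [0.754, 0.657, -0.0, -0.0]
contact_force: [0.4, 1.0, -2.2]
opening: 0.393
finger_force: 6.7
```

```bash
python3 - <<'E'
from h import *
s=ctrl.get_state(); print(s['contact_force'],s['wrist_torque'],s['opening'],s['finger_force'])
im,K,C,m=cam('wrist'); print(blobs(im,'red',100))
E
```

```text
[ 0.3581869   1.02415592 -2.24592683] [-0.10103872 -0.02307034  0.01864674] 0.39305272973705024 6.689332947134972
[([255.1, 146.8], [210, 143, 91, 14, 754]), ([255.2, 256.5], [220, 205, 72, 100, 6019])]
```

Request:
{"fn": "move_arm", "kwargs": {
  "plan": [
    {"x": 0, "y": 0, "z": 0, "yaw": 0, "fingers": 0.6042},
    {"x": 0, "y": 0, "z": 0, "yaw": 0, "fingers": 0.6042},
    {"x": 0, "y": 0, "z": 0, "yaw": 0, "fingers": 0.6042}
  ]
}}

```text
time: 15.3
eef_pos: [0.495, -0.1638, 0.1452]
tcp_rot: [0.754, 0.657, 0.0, -0.0]
contact_force: [-0.2, 0.3, -1.9]
opening: 0.396
finger_force: 4.5
```

```bash
cat >> h.py <<'E'
def rep():
    s=ctrl.get_state(); print(s['eef_pos'].round(4),s['contact_force'].round(1),s['wrist_torque'].round(3),round(s['opening'],3),round(s['finger_force'],1))
    im,K,C,m=cam('wrist')
    for c in ('red','blue'):
        for b in blobs(im,c,60): print(c,b,onz(K,C,*b[0],.042).round(3))
E
python3 -c "
from h import *
rep()"
```

```text
[ 0.495  -0.1638  0.1452] [-0.2  0.3 -1.9] [0.012 0.002 0.002] 0.396 4.5
red ([255.3, 164.7], [214, 162, 84, 11, 514]) [ 0.499 -0.139  0.042]
red ([255.3, 260.1], [220, 209, 72, 99, 5723]) [ 0.486 -0.233  0.042]
blue ([164.4, 200.8], [127, 182, 76, 29, 722]) [ 0.411 -0.161  0.042]
blue ([176.1, 248.3], [159, 229, 36, 41, 810]) [ 0.412 -0.21   0.042]
```

```bash
cat >> h.py <<'E'
def tilt(im,color,ax=70):
    # angle of the hanging bottle from vertical from the band's bearing (front face visible or top face)
    m=ctrl.camera_model('wrist');K=m['intrinsics'];T=np.array(m['tool_from_camera'])
    out={}
    for th in range(0,91,5):
        a=np.radians(th); d=np.array([np.sin(a),0,np.cos(a)]); n=np.array([np.cos(a),0,-np.sin(a)])
        P=np.array([0,0,-.019])+d*(.128-ax/1000)+n*.027
        out[th]=proj(K,T,P)[1].round(0)
    return out
E
python3 -c "
from h import *
for ax in (65,70,75): print(ax,tilt(None,'red',ax))"
```

```text
65 {0: np.float64(177.0), 5: np.float64(170.0), 10: np.float64(163.0), 15: np.float64(156.0), 20: np.float64(150.0), 25: np.float64(144.0), 30: np.float64(138.0), 35: np.float64(132.0), 40: np.float64(127.0), 45: np.float64(123.0), 50: np.float64(119.0), 55: np.float64(116.0), 60: np.float64(114.0), 65: np.float64(113.0), 70: np.float64(113.0), 75: np.float64(114.0), 80: np.float64(117.0), 85: np.float64(121.0), 90: np.float64(128.0)}
70 {0: np.float64(178.0), 5: np.float64(172.0), 10: np.float64(165.0), 15: np.float64(159.0), 20: np.float64(154.0), 25: np.float64(148.0), 30: np.float64(143.0), 35: np.float64(138.0), 40: np.float64(134.0), 45: np.float64(130.0), 50: np.float64(127.0), 55: np.float64(125.0), 60: np.float64(124.0), 65: np.float64(123.0), 70: np.float64(124.0), 75: np.float64(126.0), 80: np.float64(130.0), 85: np.float64(136.0), 90: np.float64(143.0)}
75 {0: np.float64(180.0), 5: np.float64(174.0), 10: np.float64(168.0), 15: np.float64(163.0), 20: np.float64(157.0), 25: np.float64(153.0), 30: np.float64(148.0), 35: np.float64(144.0), 40: np.float64(141.0), 45: np.float64(138.0), 50: np.float64(136.0), 55: np.float64(134.0), 60: np.float64(134.0), 65: np.float64(134.0), 70: np.float64(136.0), 75: np.float64(139.0), 80: np.float64(144.0), 85: np.float64(150.0), 90: np.float64(157.0)}
```

Request:
{"fn": "move_arm", "kwargs": {
  "plan": [
    {"x": 0, "y": 0, "z": -0.01, "yaw": 0, "fingers": 0.61},
    {"x": -0.015, "y": 0.002, "z": -0.025, "yaw": -0.03, "fingers": 0.61},
    {"x": -0.033, "y": 0.005, "z": -0.04, "yaw": -0.06, "fingers": 0.61},
    {"x": -0.05, "y": 0.007, "z": -0.055, "yaw": -0.09, "fingers": 0.61},
    {"x": -0.064, "y": 0.009, "z": -0.055, "yaw": -0.122, "fingers": 0.61}
  ]
}}

```text
time: 15.85
eef_pos: [0.4967, -0.2302, 0.2041]
tcp_rot: [0.712, 0.702, 0.001, 0.003]
contact_force: [0.2, -0.1, -2.0]
opening: 0.39
finger_force: 13.3
```

Request:
{"fn": "move_arm", "kwargs": {
  "plan": [
    {"x": 0, "y": 0.02, "z": 0, "yaw": 0, "fingers": 0.61},
    {"x": 0.001, "y": 0.05, "z": 0, "yaw": 0, "fingers": 0.61},
    {"x": 0.002, "y": 0.085, "z": 0, "yaw": 0, "fingers": 0.61},
    {"x": 0.002, "y": 0.115, "z": 0, "yaw": 0, "fingers": 0.61},
    {"x": 0.002, "y": 0.133, "z": 0, "yaw": 0, "fingers": 0.61}
  ]
}}

```text
time: 16.35
eef_pos: [0.6303, -0.2283, 0.201]
tcp_rot: [0.712, 0.702, 0.0, 0.001]
contact_force: [-0.5, -0.3, -2.1]
opening: 0.396
finger_force: 13.4
```

```bash
python3 -c "
from h import *
rep(); go(.628,-.2285,.125,np.pi/2-.018)
im,K,C,m=cam('wrist'); save('w7',im)
"
```

```text
[ 0.6303 -0.2283  0.201 ] [-0.5 -0.3 -2.1] [ 0.013  0.062 -0.015] 0.396 13.4
red ([490.9, 138.1], [454, 0, 58, 237, 8605]) [ 0.886 -0.187  0.042]
red ([256.4, 165.1], [213, 162, 85, 14, 497]) [ 0.633 -0.213  0.042]
red ([255.3, 260.1], [220, 209, 72, 99, 5694]) [ 0.63  -0.329  0.042]
blue ([48.3, 116.1], [6, 112, 88, 10, 751]) [ 0.415 -0.158  0.042]
blue ([61.9, 170.7], [42, 152, 40, 38, 1267]) [ 0.418 -0.216  0.042]
pose [ 0.6319 -0.2282  0.2009] psi 1.557 -> shift [-0.0003 -0.0042  0.0759] yaw 0.004 rows 2.0
```

View pics/w7.png

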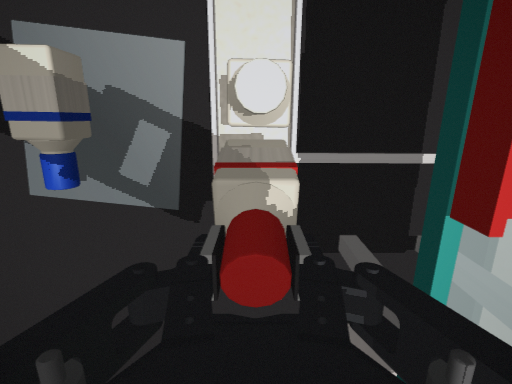

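Request:
{"fn": "move_arm", "kwargs": {
  "plan": [
    {"x": -0.012, "y": -0.002, "z": 0.02, "yaw": 0, "fingers": 0.61},
    {"x": -0.012, "y": -0.002, "z": 0.04, "yaw": 0, "fingers": 0.61},
    {"x": -0.012, "y": -0.002, "z": 0.06, "yaw": 0, "fingers": 0.61},
    {"x": -0.012, "y": -0.002, "z": 0.07, "yaw": 0, "fingers": 0.608},
    {"x": -0.012, "y": -0.002, "z": 0.074, "yaw": 0, "fingers": 0.606}
  ]
}}

```text
time: 16.95
eef_pos: [0.6254, -0.2405, 0.1276]
tcp_rot: [0.712, 0.702, -0.001, -0.001]
contact_force: [-2.1, 0.2, 9.5]
opening: 0.396
finger_force: 10.7
```

Request:
{"fn": "move_arm", "kwargs": {
  "plan": [
    {"x": 0.004, "y": 0, "z": 0.001, "yaw": 0, "fingers": 0.606},
    {"x": 0.009, "y": 0, "z": 0.001, "yaw": 0, "fingers": 0.605},
    {"x": 0.014, "y": 0, "z": 0.002, "yaw": 0, "fingers": 0.605},
    {"x": 0.018, "y": 0, "z": 0.002, "yaw": 0, "fingers": 0.605}
  ]
}}

```text
time: 17.35
eef_pos: [0.6268, -0.2219, 0.1256]
tcp_rot: [0.712, 0.702, 0.0, 0.001]
contact_force: [-1.2, 1.6, 2.7]
opening: 0.391
finger_force: 7.3
```

```bash
python3 -c "
from h import *
rep()
"
```

```text
[ 0.6268 -0.2219  0.1256] [-1.2  1.6  2.7] [-0.061  0.231  0.027] 0.391 7.3
red ([255.9, 175.9], [216, 173, 81, 10, 361]) [ 0.629 -0.203  0.042]
red ([255.2, 264.1], [219, 214, 74, 97, 5638]) [ 0.627 -0.285  0.042]
blue ([24.5, 124.1], [0, 119, 53, 13, 579]) [ 0.446 -0.158  0.042]
blue ([17.2, 194.5], [0, 168, 39, 52, 1626]) [ 0.426 -0.216  0.042]
```

Request:
{"fn": "move_arm", "kwargs": {
  "plan": [
    {"x": 0.002, "y": 0, "z": 0.001, "yaw": 0, "fingers": 0.603},
    {"x": 0.002, "y": 0, "z": 0.001, "yaw": 0, "fingers": 0.6},
    {"x": 0.002, "y": 0, "z": 0, "yaw": 0, "fingers": 0.55},
    {"x": 0.002, "y": 0, "z": 0, "yaw": 0, "fingers": 0.4},
    {"x": 0.002, "y": 0, "z": 0, "yaw": 0, "fingers": 0.4}
  ]
}}

```text
time: 17.9
eef_pos: [0.6262, -0.2203, 0.1237]
tcp_rot: [0.712, 0.702, -0.0, -0.0]
contact_force: [-0.2, 0.4, 0.1]
opening: 0.602
finger_force: 0.0
```

Request:
{"fn": "move_arm", "kwargs": {
  "plan": [
    {"x": 0.0, "y": 0, "z": -0.03, "yaw": 0, "fingers": 0.4},
    {"x": 0.0, "y": 0, "z": -0.07, "yaw": 0, "fingers": 0.4},
    {"x": 0.0, "y": 0, "z": -0.1, "yaw": 0, "fingers": 0.4},
    {"x": 0.0, "y": 0, "z": -0.1, "yaw": 0, "fingers": 0.4}
  ]
}}

```text
time: 18.3
eef_pos: [0.6291, -0.2218, 0.231]
tcp_rot: [0.712, 0.702, 0.002, 0.006]
contact_force: [0.7, -0.7, 1.4]
opening: 0.597
finger_force: 0.0
```

```bash
python3 -c "
from h import *
rep()
im,K,C,m=cam('wrist');im2,K2,C2,_=cam('scene')
r=blobs(im2,'red',30); print(r)
for b in blobs(im,'red',1000): print('cap top z.157',onz(K,C,*b[0],.155))
go(.4115,-.219,.20,np.pi/2)
"
```

```text
[ 0.6291 -0.2218  0.231 ] [ 0.7 -0.7  1.4] [ 0.025 -0.036 -0.007] 0.597 0.0
red ([472.5, 115.3], [419, 0, 93, 224, 16236]) [ 0.886 -0.158  0.042]
red ([249.9, 149.7], [226, 149, 51, 4, 83]) [ 0.626 -0.193  0.042]
red ([250.6, 190.1], [231, 167, 40, 47, 1470]) [ 0.626 -0.243  0.042]
blue ([66.4, 121.5], [28, 118, 78, 9, 606]) [ 0.415 -0.158  0.042]
blue ([77.5, 171.1], [60, 154, 36, 35, 1031]) [ 0.417 -0.216  0.042]
[([276.4, 82.9], [252, 64, 50, 38, 912]), ([324.3, 118.5], [318, 110, 14, 18, 187]), ([243.0, 292.7], [236, 283, 13, 19, 30]), ([223.0, 305.1], [214, 296, 19, 18, 192])]
cap top z.157 [ 0.79645689 -0.15807819  0.155     ]
cap top z.157 [ 0.62688143 -0.21309341  0.155     ]
pose [ 0.6258 -0.2201  0.223 ] psi 1.556 -> shift [-0.002  -0.2143  0.0233] yaw -0.015 rows 5.0
```

Request:
{"fn": "move_arm", "kwargs": {
  "plan": [
    {"x": -0.001, "y": -0.045, "z": 0, "yaw": 0.026, "fingers": 0.4},
    {"x": -0.002, "y": -0.09, "z": 0, "yaw": 0.026, "fingers": 0.4},
    {"x": -0.003, "y": -0.135, "z": 0, "yaw": 0.026, "fingers": 0.4},
    {"x": -0.004, "y": -0.18, "z": 0, "yaw": 0.026, "fingers": 0.4},
    {"x": -0.004, "y": -0.213, "z": 0.02, "yaw": 0.026, "fingers": 0.4}
  ]
}}

```text
time: 18.95
eef_pos: [0.4116, -0.2213, 0.204]
tcp_rot: [0.721, 0.693, -0.0, 0.001]
contact_force: [0.1, -1.3, 0.6]
opening: 0.599
finger_force: 0.0
```

Request:
{"fn": "move_arm", "kwargs": {
  "plan": [
    {"x": 0, "y": 0, "z": 0, "yaw": 0, "fingers": 0.4},
    {"x": 0, "y": 0, "z": 0, "yaw": 0, "fingers": 0.4}
  ]
}}

```text
time: 19.15
eef_pos: [0.4122, -0.2205, 0.2021]
tcp_rot: [0.722, 0.692, -0.0, -0.002]
contact_force: [0.8, 0.1, 0.4]
opening: 0.6
finger_force: 0.0
```

```bash
python3 -c "
from h import *
rep(); go(.4125,-.2205,.012,1.53)
"
```

```text
[ 0.4122 -0.2205  0.2021] [0.8 0.1 0.4] [ 0.029 -0.     0.005] 0.6 0.0
red ([451.8, 168.6], [439, 146, 73, 57, 476]) [ 0.631 -0.217  0.042]
red ([502.2, 185.2], [490, 165, 22, 41, 671]) [ 0.69  -0.239  0.042]
blue ([251.9, 121.3], [224, 117, 55, 10, 452]) [ 0.412 -0.158  0.042]
blue ([252.7, 175.3], [239, 157, 29, 37, 979]) [ 0.41  -0.216  0.042]
pose [ 0.4134 -0.2212  0.2035] psi 1.53 -> shift [ 0.0005 -0.0009  0.1915] yaw -0.0 rows 4.0
```

Request:
{"fn": "move_arm", "kwargs": {
  "plan": [
    {"x": 0, "y": -0.002, "z": 0.05, "yaw": 0, "fingers": 0.4},
    {"x": 0, "y": -0.002, "z": 0.1, "yaw": 0, "fingers": 0.4},
    {"x": 0, "y": -0.002, "z": 0.15, "yaw": 0, "fingers": 0.4},
    {"x": 0, "y": -0.002, "z": 0.18, "yaw": 0, "fingers": 0.4},
    {"x": 0, "y": -0.002, "z": 0.191, "yaw": 0, "fingers": 0.4}
  ]
}}

```text
time: 19.7
eef_pos: [0.4106, -0.2198, 0.0099]
tcp_rot: [0.721, 0.693, -0.0, -0.003]
contact_force: [0.1, -0.1, 0.6]
opening: 0.601
finger_force: 0.0
```

Request:
{"fn": "move_arm", "kwargs": {
  "plan": [
    {"x": 0, "y": 0, "z": 0, "yaw": 0, "fingers": 0.4},
    {"x": 0, "y": 0, "z": 0, "yaw": 0, "fingers": 0.8},
    {"x": 0, "y": 0, "z": 0, "yaw": 0, "fingers": 0.8},
    {"x": 0, "y": 0, "z": 0, "yaw": 0, "fingers": 0.8},
    {"x": 0, "y": 0, "z": 0, "yaw": 0, "fingers": 0.8}
  ]
}}

```text
time: 20.2
eef_pos: [0.4129, -0.2225, 0.0152]
tcp_rot: [0.721, 0.693, 0.0, 0.003]
contact_force: [0.8, -0.2, 3.9]
opening: 0.39
finger_force: 19.8
```

Request:
{"fn": "move_arm", "kwargs": {
  "plan": [
    {"x": 0, "y": 0, "z": -0.02, "yaw": 0, "fingers": 0.8},
    {"x": 0, "y": 0, "z": -0.05, "yaw": 0, "fingers": 0.8},
    {"x": 0, "y": 0, "z": -0.085, "yaw": 0, "fingers": 0.8},
    {"x": 0, "y": 0, "z": -0.12, "yaw": 0, "fingers": 0.62},
    {"x": 0, "y": 0, "z": -0.138, "yaw": 0, "fingers": 0.615}
  ]
}}

```text
time: 20.7
eef_pos: [0.4121, -0.2218, 0.1546]
tcp_rot: [0.721, 0.693, 0.0, 0.003]
contact_force: [0.5, -0.4, -2.0]
opening: 0.392
finger_force: 21.6
```

Request:
{"fn": "move_arm", "kwargs": {
  "plan": [
    {"x": 0, "y": 0, "z": 0, "yaw": 0, "fingers": 0.612},
    {"x": 0, "y": 0, "z": 0, "yaw": 0, "fingers": 0.61},
    {"x": 0, "y": 0, "z": 0, "yaw": 0, "fingers": 0.609},
    {"x": 0, "y": 0, "z": 0, "yaw": 0, "fingers": 0.608},
    {"x": 0, "y": 0, "z": 0, "yaw": 0, "fingers": 0.607}
  ]
}}

```text
time: 21.2
eef_pos: [0.4106, -0.2205, 0.1498]
tcp_rot: [0.721, 0.693, -0.0, -0.001]
contact_force: [0.9, 0.8, -1.7]
opening: 0.396
finger_force: 10.6
```

Request:
{"fn": "move_arm", "kwargs": {
  "plan": [
    {"x": 0, "y": 0, "z": 0, "yaw": 0, "fingers": 0.606},
    {"x": 0, "y": 0, "z": 0, "yaw": 0, "fingers": 0.606},
    {"x": 0, "y": 0, "z": 0, "yaw": 0, "fingers": 0.605},
    {"x": 0, "y": 0, "z": 0, "yaw": 0, "fingers": 0.605}
  ]
}}

```text
time: 21.6
eef_pos: [0.4113, -0.2212, 0.1512]
tcp_rot: [0.721, 0.693, 0.0, -0.0]
contact_force: [-0.3, 0.3, -1.3]
opening: 0.397
finger_force: 5.6
```

```bash
python3 -c "
from h import *
rep()
"
```

```text
[ 0.4113 -0.2212  0.1512] [-0.3  0.3 -1.3] [ 0.023 -0.009 -0.015] 0.397 5.6
red ([489.5, 182.6], [477, 151, 35, 69, 705]) [ 0.632 -0.222  0.042]
blue ([257.3, 180.5], [217, 179, 78, 8, 275]) [ 0.414 -0.212  0.042]
blue ([255.2, 260.3], [220, 214, 71, 90, 4964]) [ 0.409 -0.294  0.042]
```

Request:
{"fn": "move_arm", "kwargs": {
  "plan": [
    {"x": 0, "y": 0, "z": -0.02, "yaw": 0, "fingers": 0.61},
    {"x": 0.01, "y": 0.003, "z": -0.05, "yaw": -0.023, "fingers": 0.61},
    {"x": 0.035, "y": 0.009, "z": -0.07, "yaw": -0.023, "fingers": 0.61},
    {"x": 0.07, "y": 0.017, "z": -0.08, "yaw": -0.023, "fingers": 0.61},
    {"x": 0.11, "y": 0.025, "z": -0.08, "yaw": -0.023, "fingers": 0.61}
  ]
}}

```text
time: 22.15
eef_pos: [0.442, -0.1122, 0.2339]
tcp_rot: [0.714, 0.7, 0.001, 0.002]
contact_force: [-0.1, 0.6, -2.3]
opening: 0.392
finger_force: 12.1
```

Request:
{"fn": "move_arm", "kwargs": {
  "plan": [
    {"x": 0.04, "y": 0.01, "z": 0, "yaw": 0, "fingers": 0.61},
    {"x": 0.08, "y": 0.018, "z": 0, "yaw": 0, "fingers": 0.61},
    {"x": 0.115, "y": 0.026, "z": 0, "yaw": 0, "fingers": 0.61},
    {"x": 0.145, "y": 0.034, "z": 0, "yaw": 0, "fingers": 0.61},
    {"x": 0.156, "y": 0.037, "z": 0, "yaw": 0, "fingers": 0.61}
  ]
}}

```text
time: 22.65
eef_pos: [0.4806, 0.0456, 0.2313]
tcp_rot: [0.712, 0.702, 0.0, -0.0]
contact_force: [-0.4, -0.8, -2.3]
opening: 0.394
finger_force: 12.0
```

Request:
{"fn": "move_arm", "kwargs": {
  "plan": [
    {"x": 0.001, "y": 0.025, "z": 0, "yaw": 0, "fingers": 0.61},
    {"x": 0.001, "y": 0.06, "z": 0, "yaw": 0, "fingers": 0.61},
    {"x": 0.002, "y": 0.1, "z": 0, "yaw": 0, "fingers": 0.61},
    {"x": 0.003, "y": 0.135, "z": 0, "yaw": 0, "fingers": 0.61},
    {"x": 0.003, "y": 0.152, "z": 0, "yaw": 0, "fingers": 0.61}
  ]
}}

```text
time: 23.15
eef_pos: [0.6348, 0.0424, 0.2307]
tcp_rot: [0.713, 0.701, -0.0, 0.0]
contact_force: [0.7, -1.1, -2.1]
opening: 0.391
finger_force: 12.1
```

```bash
python3 -c "
from h import *
rep(); go(.632,.0425,.127,np.pi/2-.018)
"
```

```text
[0.6348 0.0424 0.2307] [ 0.7 -1.1 -2.1] [-0.017 -0.024  0.005] 0.391 12.1
red ([79.2, 3.5], [69, 0, 17, 11, 90]) [0.455 0.227 0.042]
blue ([473.7, 100.2], [423, 0, 89, 196, 13894]) [0.886 0.123 0.042]
blue ([253.6, 179.2], [216, 177, 79, 9, 276]) [0.634 0.036 0.042]
blue ([255.2, 259.2], [221, 213, 69, 90, 4874]) [ 0.634 -0.073  0.042]
pose [0.636  0.0421 0.2306] psi 1.552 -> shift [ 0.0004 -0.0043  0.1036] yaw -0.001 rows 3.0
```

Request:
{"fn": "move_arm", "kwargs": {
  "plan": [
    {"x": 0, "y": -0.003, "z": 0.03, "yaw": 0, "fingers": 0.61},
    {"x": 0, "y": -0.003, "z": 0.06, "yaw": 0, "fingers": 0.61},
    {"x": 0, "y": -0.003, "z": 0.085, "yaw": 0, "fingers": 0.61},
    {"x": 0, "y": -0.003, "z": 0.097, "yaw": 0, "fingers": 0.608},
    {"x": 0, "y": -0.003, "z": 0.102, "yaw": 0, "fingers": 0.606}
  ]
}}

```text
time: 23.7
eef_pos: [0.6291, 0.0435, 0.1301]
tcp_rot: [0.714, 0.701, -0.0, -0.001]
contact_force: [-2.5, 2.7, 11.4]
opening: 0.396
finger_force: 9.6
```

Request:
{"fn": "move_arm", "kwargs": {
  "plan": [
    {"x": 0, "y": 0, "z": 0.002, "yaw": 0, "fingers": 0.605},
    {"x": 0, "y": 0, "z": 0.004, "yaw": 0, "fingers": 0.604}
  ]
}}

```text
time: 23.9
eef_pos: [0.6312, 0.0435, 0.1293]
tcp_rot: [0.713, 0.701, 0.002, 0.001]
contact_force: [-2.1, 0.9, 6.5]
opening: 0.394
finger_force: 5.9
```

```bash
python3 -c "
from h import *
rep()
"
```

```text
[0.6312 0.0435 0.1293] [-2.1  0.9  6.5] [ 0.266  0.538 -0.022] 0.394 5.9
blue ([256.1, 179.5], [216, 178, 78, 8, 274]) [0.633 0.059 0.042]
blue ([255.1, 260.0], [220, 213, 71, 91, 5000]) [ 0.631 -0.017  0.042]
```

Standing and vertical (contact force up). Release and rise.

Request:
{"fn": "move_arm", "kwargs": {
  "plan": [
    {"x": 0, "y": 0, "z": -0.001, "yaw": 0, "fingers": 0.602},
    {"x": 0, "y": 0, "z": -0.001, "yaw": 0, "fingers": 0.59},
    {"x": 0, "y": 0, "z": -0.001, "yaw": 0, "fingers": 0.5},
    {"x": 0, "y": 0, "z": -0.001, "yaw": 0, "fingers": 0.4},
    {"x": 0, "y": 0, "z": -0.001, "yaw": 0, "fingers": 0.4}
  ]
}}

```text
time: 24.45
eef_pos: [0.6293, 0.0434, 0.1259]
tcp_rot: [0.713, 0.701, -0.0, -0.0]
contact_force: [0.6, -0.2, -0.7]
opening: 0.6
finger_force: 0.0
```

Request:
{"fn": "move_arm", "kwargs": {
  "plan": [
    {"x": 0, "y": 0, "z": -0.03, "yaw": 0, "fingers": 0.4},
    {"x": 0, "y": 0, "z": -0.07, "yaw": 0, "fingers": 0.4},
    {"x": 0, "y": 0, "z": -0.11, "yaw": 0, "fingers": 0.4},
    {"x": 0, "y": -0.04, "z": -0.13, "yaw": 0, "fingers": 0.4},
    {"x": 0.0, "y": -0.09, "z": -0.13, "yaw": 0, "fingers": 0.4}
  ]
}}

```text
time: 24.95
eef_pos: [0.5417, 0.0446, 0.2609]
tcp_rot: [0.713, 0.701, 0.003, 0.003]
contact_force: [-0.7, -0.3, 1.4]
opening: 0.601
finger_force: 0.0
```

Request:
{"fn": "move_arm", "kwargs": {
  "plan": [
    {"x": 0.04, "y": -0.02, "z": 0, "yaw": 0, "fingers": 0.4},
    {"x": 0.09, "y": -0.03, "z": 0, "yaw": 0, "fingers": 0.4},
    {"x": 0.14, "y": -0.04, "z": 0, "yaw": 0, "fingers": 0.4},
    {"x": 0.19, "y": -0.05, "z": 0, "yaw": 0, "fingers": 0.4},
    {"x": 0.235, "y": -0.05, "z": 0, "yaw": 0, "fingers": 0.4}
  ]
}}

```text
time: 25.45
eef_pos: [0.4924, 0.2828, 0.2564]
tcp_rot: [0.713, 0.701, 0.0, 0.0]
contact_force: [1.7, -0.3, -0.1]
opening: 0.598
finger_force: 0.0
```

```bash
python3 -c "
from h import *
rep(); go(.4975,.317,.012,np.pi/2)
im,K,C,_=cam('top')
for c in ('red','blue'):
  for b in blobs(im,c,30): print(c,b[0],b[1][4],onz(K,C,*b[0],.042).round(3),onz(K,C,*b[0],.155).round(3))
"
```

```text
[0.4924 0.2828 0.2564] [ 1.7 -0.3 -0.1] [-0.052 -0.029 -0.021] 0.598 0.0
red ([196.6, 158.9], [184, 143, 26, 33, 817]) [0.418 0.299 0.042]
red ([195.8, 206.6], [173, 194, 48, 17, 308]) [0.412 0.234 0.042]
blue ([256.9, 146.3], [244, 131, 26, 32, 788]) [0.496 0.313 0.042]
blue ([258.6, 194.6], [238, 191, 43, 8, 261]) [0.497 0.249 0.042]
pose [0.4919 0.2888 0.2563] psi 1.558 -> shift [0.0268 0.0051 0.2445] yaw -0.013 rows 5.0
red [333.2, 116.0] 729 [ 0.806 -0.178  0.042] [ 0.777 -0.161  0.155]
red [350.3, 162.5] 87 [ 0.646 -0.236  0.042] [ 0.628 -0.214  0.155]
blue [48.7, 74.5] 1868 [0.941 0.808 0.042] [0.902 0.754 0.155]
blue [241.3, 113.0] 761 [0.812 0.137 0.042] [0.783 0.131 0.155]
blue [268.9, 161.5] 77 [0.646 0.04  0.042] [0.628 0.041 0.155]
```

Request:
{"fn": "move_arm", "kwargs": {
  "plan": [
    {"x": 0.027, "y": 0.004, "z": 0.05, "yaw": -0.012, "fingers": 0.4},
    {"x": 0.027, "y": 0.004, "z": 0.1, "yaw": -0.012, "fingers": 0.4},
    {"x": 0.027, "y": 0.004, "z": 0.15, "yaw": -0.012, "fingers": 0.4},
    {"x": 0.027, "y": 0.004, "z": 0.195, "yaw": -0.012, "fingers": 0.4},
    {"x": 0.027, "y": 0.004, "z": 0.22, "yaw": -0.012, "fingers": 0.4}
  ]
}}

```text
time: 26.05
eef_pos: [0.495, 0.306, 0.031]
tcp_rot: [0.709, 0.705, -0.004, -0.001]
contact_force: [-0.9, 0.0, 0.0]
opening: 0.604
finger_force: 0.0
```

Request:
{"fn": "move_arm", "kwargs": {
  "plan": [
    {"x": 0, "y": 0, "z": 0.024, "yaw": 0, "fingers": 0.4},
    {"x": 0, "y": 0, "z": 0.024, "yaw": 0, "fingers": 0.4},
    {"x": 0, "y": 0, "z": 0.024, "yaw": 0, "fingers": 0.8},
    {"x": 0, "y": 0, "z": 0.024, "yaw": 0, "fingers": 0.8},
    {"x": 0, "y": 0, "z": 0.024, "yaw": 0, "fingers": 0.8}
  ]
}}

```text
time: 26.55
eef_pos: [0.4993, 0.3082, 0.014]
tcp_rot: [0.709, 0.705, 0.002, 0.001]
contact_force: [0.7, -0.2, -1.9]
opening: 0.387
finger_force: 22.3
```

Request:
{"fn": "move_arm", "kwargs": {
  "plan": [
    {"x": 0, "y": 0, "z": 0, "yaw": 0, "fingers": 0.8},
    {"x": 0, "y": 0, "z": -0.03, "yaw": 0, "fingers": 0.8},
    {"x": 0, "y": 0, "z": -0.065, "yaw": 0, "fingers": 0.8},
    {"x": 0, "y": 0, "z": -0.1, "yaw": 0, "fingers": 0.62},
    {"x": 0, "y": 0, "z": -0.138, "yaw": 0, "fingers": 0.615}
  ]
}}

```text
time: 27.05
eef_pos: [0.4974, 0.3078, 0.1515]
tcp_rot: [0.709, 0.705, -0.0, -0.0]
contact_force: [0.7, 0.9, -1.6]
opening: 0.39
finger_force: 22.2
```

Request:
{"fn": "move_arm", "kwargs": {
  "plan": [
    {"x": 0, "y": 0, "z": 0, "yaw": 0, "fingers": 0.612},
    {"x": 0, "y": 0, "z": 0, "yaw": 0, "fingers": 0.61},
    {"x": 0, "y": 0, "z": 0, "yaw": 0, "fingers": 0.609},
    {"x": 0, "y": 0, "z": 0, "yaw": 0, "fingers": 0.608},
    {"x": 0, "y": 0, "z": 0, "yaw": 0, "fingers": 0.607}
  ]
}}

```text
time: 27.55
eef_pos: [0.4971, 0.3074, 0.1483]
tcp_rot: [0.709, 0.705, -0.002, -0.001]
contact_force: [0.7, -0.7, -1.7]
opening: 0.396
finger_force: 11.1
```

Request:
{"fn": "move_arm", "kwargs": {
  "plan": [
    {"x": 0, "y": 0, "z": 0, "yaw": 0, "fingers": 0.606},
    {"x": 0, "y": 0, "z": 0, "yaw": 0, "fingers": 0.606},
    {"x": 0, "y": 0, "z": 0, "yaw": 0, "fingers": 0.605},
    {"x": 0, "y": 0, "z": 0, "yaw": 0, "fingers": 0.605}
  ]
}}

```text
time: 27.95
eef_pos: [0.498, 0.3078, 0.1502]
tcp_rot: [0.709, 0.705, -0.0, 0.0]
contact_force: [0.2, 0.7, -1.1]
opening: 0.389
finger_force: 7.2
```

```bash
python3 -c "
from h import *
rep()
"
```

```text
[0.498  0.3078 0.1502] [ 0.2  0.7 -1.1] [ 0.014 -0.024  0.01 ] 0.389 7.2
red ([170.6, 198.8], [152, 176, 37, 47, 1571]) [0.419 0.3   0.042]
red ([161.5, 265.0], [136, 260, 41, 11, 195]) [0.404 0.23  0.042]
blue ([255.1, 250.4], [216, 210, 79, 82, 4971]) [0.498 0.246 0.042]
```

Request:
{"fn": "move_arm", "kwargs": {
  "plan": [
    {"x": 0, "y": 0, "z": 0, "yaw": 0, "fingers": 0.6045},
    {"x": 0, "y": 0, "z": 0, "yaw": 0, "fingers": 0.604},
    {"x": 0, "y": 0, "z": 0, "yaw": 0, "fingers": 0.604},
    {"x": 0, "y": 0, "z": 0, "yaw": 0, "fingers": 0.604},
    {"x": 0, "y": 0, "z": 0, "yaw": 0, "fingers": 0.604}
  ]
}}

```text
time: 28.5
eef_pos: [0.498, 0.3079, 0.1502]
tcp_rot: [0.709, 0.705, 0.0, -0.0]
contact_force: [-0.6, 0.6, -0.6]
opening: 0.397
finger_force: 4.5
```

```bash
python3 -c "
from h import *
rep()
a=cam('wrist')[0]; b=cam('scene')[0]; save('w8',np.hstack([a,cv2.resize(b[230:374,100:292],(512,384))]),.78)
"
```

```text
[0.498  0.3079 0.1502] [-0.6  0.6 -0.6] [ 0.062 -0.019  0.001] 0.397 4.5
red ([170.7, 198.9], [152, 176, 37, 47, 1568]) [0.419 0.3   0.042]
red ([161.8, 265.0], [137, 260, 40, 11, 188]) [0.404 0.23  0.042]
blue ([255.1, 250.4], [216, 210, 79, 82, 4972]) [0.498 0.246 0.042]
```

View pics/w8.png

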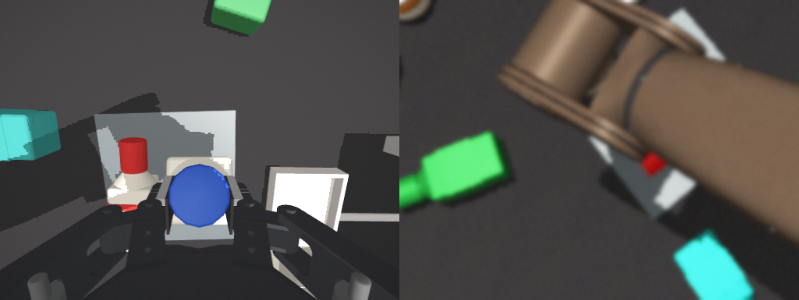

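Request:
{"fn": "move_arm", "kwargs": {
  "plan": [
    {"x": 0, "y": 0, "z": 0, "yaw": 0, "fingers": 0.6035},
    {"x": 0, "y": 0, "z": 0, "yaw": 0, "fingers": 0.6035},
    {"x": 0, "y": 0, "z": 0, "yaw": 0, "fingers": 0.6035},
    {"x": 0, "y": 0, "z": 0, "yaw": 0, "fingers": 0.6035}
  ]
}}

```text
time: 29.05
eef_pos: [0.498, 0.3079, 0.1502]
tcp_rot: [0.709, 0.705, -0.0, 0.0]
contact_force: [0.2, -0.6, -1.7]
opening: 0.397
finger_force: 3.5
```

```bash
python3 -c "
from h import *
rep()"
```

```text
[0.498  0.3079 0.1502] [ 0.2 -0.6 -1.7] [ 0.089 -0.024 -0.028] 0.397 3.5
red ([170.7, 198.9], [152, 176, 38, 47, 1574]) [0.419 0.3   0.042]
red ([161.8, 265.0], [136, 260, 41, 11, 189]) [0.404 0.23  0.042]
blue ([250.4, 183.2], [215, 183, 80, 4, 92]) [0.494 0.315 0.042]
blue ([255.1, 252.3], [216, 207, 79, 89, 5334]) [0.498 0.244 0.042]
```

Request:
{"fn": "move_arm", "kwargs": {
  "plan": [
    {"x": 0, "y": 0, "z": 0, "yaw": 0, "fingers": 0.61},
    {"x": 0, "y": 0, "z": -0.03, "yaw": 0.012, "fingers": 0.61},
    {"x": -0.02, "y": 0, "z": -0.06, "yaw": 0.012, "fingers": 0.61},
    {"x": -0.06, "y": 0, "z": -0.07, "yaw": 0.012, "fingers": 0.61},
    {"x": -0.093, "y": 0, "z": -0.07, "yaw": 0.012, "fingers": 0.61}
  ]
}}

```text
time: 29.6
eef_pos: [0.4989, 0.2142, 0.2233]
tcp_rot: [0.713, 0.701, 0.002, 0.002]
contact_force: [-0.2, 0.1, -2.1]
opening: 0.39
finger_force: 15.0
```

Request:
{"fn": "move_arm", "kwargs": {
  "plan": [
    {"x": 0, "y": 0.02, "z": 0, "yaw": 0, "fingers": 0.61},
    {"x": 0.001, "y": 0.05, "z": 0, "yaw": 0, "fingers": 0.61},
    {"x": 0.002, "y": 0.085, "z": 0, "yaw": 0, "fingers": 0.61},
    {"x": 0.002, "y": 0.115, "z": 0, "yaw": 0, "fingers": 0.61},
    {"x": 0.002, "y": 0.135, "z": 0, "yaw": 0, "fingers": 0.61}
  ]
}}

```text
time: 30.1
eef_pos: [0.6343, 0.2141, 0.22]
tcp_rot: [0.713, 0.701, 0.0, 0.0]
contact_force: [-0.4, 0.6, -1.6]
opening: 0.395
finger_force: 15.1
```

Request:
{"fn": "move_arm", "kwargs": {
  "plan": [
    {"x": 0, "y": 0, "z": 0, "yaw": 0, "fingers": 0.61},
    {"x": 0, "y": 0, "z": 0, "yaw": 0, "fingers": 0.61}
  ]
}}

```text
time: 30.3
eef_pos: [0.6321, 0.2144, 0.2196]
tcp_rot: [0.713, 0.701, -0.001, -0.001]
contact_force: [-0.6, 0.3, -1.6]
opening: 0.39
finger_force: 15.1
```

```bash
python3 -c "
from h import *
rep(); go(.633,.2145,.12,np.pi/2-.018)"
```

```text
[0.6321 0.2144 0.2196] [-0.6  0.3 -1.6] [ 0.002  0.028 -0.01 ] 0.39 15.1
red ([64.1, 105.4], [44, 87, 41, 38, 1299]) [0.423 0.297 0.042]
red ([68.8, 160.0], [31, 152, 77, 14, 594]) [0.416 0.237 0.042]
blue ([253.8, 184.3], [215, 184, 80, 3, 98]) [0.631 0.204 0.042]
blue ([255.1, 252.2], [216, 207, 79, 88, 5274]) [0.631 0.115 0.042]
blue ([477.2, 298.1], [426, 271, 86, 76, 4176]) [0.927 0.042 0.042]
blue ([244.4, 302.0], [234, 300, 22, 6, 111]) [0.615 0.041 0.042]
pose [0.6317 0.2146 0.2197] psi 1.553 -> shift [-0.      0.0014  0.0997] yaw 0.001 rows 2.0
```

Request:
{"fn": "move_arm", "kwargs": {
  "plan": [
    {"x": 0, "y": 0, "z": 0.03, "yaw": 0, "fingers": 0.61},
    {"x": 0, "y": 0, "z": 0.06, "yaw": 0, "fingers": 0.61},
    {"x": 0, "y": 0, "z": 0.085, "yaw": 0, "fingers": 0.61},
    {"x": 0, "y": 0, "z": 0.095, "yaw": 0, "fingers": 0.608},
    {"x": 0, "y": 0, "z": 0.099, "yaw": 0, "fingers": 0.606}
  ]
}}

```text
time: 30.85
eef_pos: [0.6314, 0.2146, 0.1216]
tcp_rot: [0.713, 0.701, -0.001, -0.001]
contact_force: [-3.7, -0.8, 6.8]
opening: 0.399
finger_force: 11.9
```

Request:
{"fn": "move_arm", "kwargs": {
  "plan": [
    {"x": -0.002, "y": 0, "z": 0.001, "yaw": 0, "fingers": 0.605},
    {"x": -0.005, "y": 0, "z": 0.002, "yaw": 0, "fingers": 0.605},
    {"x": -0.009, "y": 0, "z": 0.002, "yaw": 0, "fingers": 0.605},
    {"x": -0.011, "y": 0, "z": 0.002, "yaw": 0, "fingers": 0.605}
  ]
}}

```text
time: 31.25
eef_pos: [0.6332, 0.2032, 0.1206]
tcp_rot: [0.713, 0.701, 0.001, 0.001]
contact_force: [-0.6, -0.4, 2.5]
opening: 0.397
finger_force: 8.2
```

```bash
python3 -c "
from h import *
rep()"
```

```text
[0.6332 0.2032 0.1206] [-0.6 -0.4  2.5] [ 0.158  0.126 -0.038] 0.397 8.2
red ([2.9, 96.7], [0, 67, 10, 47, 259]) [0.445 0.288 0.042]
red ([23.3, 161.9], [0, 153, 50, 20, 541]) [0.448 0.238 0.042]
blue ([253.3, 177.7], [213, 177, 82, 5, 173]) [0.633 0.222 0.042]
blue ([255.2, 252.4], [216, 205, 79, 93, 5610]) [0.633 0.155 0.042]
```

Request:
{"fn": "move_arm", "kwargs": {
  "plan": [
    {"x": 0, "y": 0, "z": 0.001, "yaw": 0, "fingers": 0.603},
    {"x": 0, "y": 0, "z": 0.001, "yaw": 0, "fingers": 0.599},
    {"x": 0, "y": 0, "z": 0, "yaw": 0, "fingers": 0.55},
    {"x": 0, "y": 0, "z": 0, "yaw": 0, "fingers": 0.4},
    {"x": 0, "y": 0, "z": 0, "yaw": 0, "fingers": 0.4}
  ]
}}

```text
time: 31.8
eef_pos: [0.6321, 0.2035, 0.1187]
tcp_rot: [0.713, 0.701, -0.0, -0.0]
contact_force: [-0.4, 0.3, 0.2]
opening: 0.603
finger_force: 0.0
```

Request:
{"fn": "move_arm", "kwargs": {
  "plan": [
    {"x": 0, "y": 0, "z": -0.03, "yaw": 0, "fingers": 0.4},
    {"x": 0, "y": 0, "z": -0.07, "yaw": 0, "fingers": 0.4},
    {"x": 0, "y": 0, "z": -0.11, "yaw": 0, "fingers": 0.4},
    {"x": 0, "y": -0.05, "z": -0.11, "yaw": 0, "fingers": 0.4},
    {"x": 0.0, "y": -0.1, "z": -0.11, "yaw": 0, "fingers": 0.4}
  ]
}}

```text
time: 32.3
eef_pos: [0.533, 0.2053, 0.2313]
tcp_rot: [0.714, 0.701, 0.002, 0.001]
contact_force: [0.2, 1.1, -0.4]
opening: 0.596
finger_force: 0.0
```

Request:
{"fn": "move_arm", "kwargs": {
  "plan": [
    {"x": 0.03, "y": -0.04, "z": 0, "yaw": 0, "fingers": 0.4},
    {"x": 0.06, "y": -0.08, "z": 0, "yaw": 0, "fingers": 0.4},
    {"x": 0.09, "y": -0.114, "z": 0, "yaw": 0, "fingers": 0.4},
    {"x": 0.09, "y": -0.114, "z": 0, "yaw": 0, "fingers": 0.4}
  ]
}}

```text
time: 32.7
eef_pos: [0.4162, 0.2998, 0.2291]
tcp_rot: [0.711, 0.703, -0.0, -0.001]
contact_force: [-0.4, -0.4, 0.2]
opening: 0.598
finger_force: 0.0
```

Request:
{"fn": "move_arm", "kwargs": {
  "plan": [
    {"x": 0, "y": 0, "z": 0, "yaw": 0, "fingers": 0.4},
    {"x": 0, "y": 0, "z": 0, "yaw": 0, "fingers": 0.4},
    {"x": 0, "y": 0, "z": 0, "yaw": 0, "fingers": 0.4}
  ]
}}

```text
time: 33.0
eef_pos: [0.421, 0.2964, 0.2291]
tcp_rot: [0.714, 0.7, -0.0, 0.0]
contact_force: [-0.5, -0.7, -0.4]
opening: 0.603
finger_force: 0.0
```

```bash
python3 -c "
from h import *
rep(); go(.418,.303,.012,np.pi/2-.04)
im,K,C,_=cam('top')
for c in ('red','blue'):
  for b in blobs(im,c,30): print(c,b[0],b[1][4],onz(K,C,*b[0],.042).round(3),onz(K,C,*b[0],.155).round(3))
"
```

```text
[0.421  0.2964 0.2291] [-0.5 -0.7 -0.4] [ 0.052  0.039 -0.009] 0.603 0.0
red ([249.6, 171.9], [237, 155, 27, 35, 893]) [0.415 0.299 0.042]
red ([248.8, 223.5], [227, 220, 45, 7, 273]) [0.413 0.232 0.042]
blue ([427.7, 247.7], [410, 239, 58, 34, 294]) [0.646 0.194 0.042]
blue ([477.6, 293.4], [445, 267, 66, 54, 2172]) [0.725 0.124 0.042]
blue ([395.9, 365.9], [393, 356, 7, 20, 71]) [0.626 0.001 0.042]
pose [0.421  0.2964 0.2291] psi 1.551 -> shift [ 0.0066 -0.0031  0.2171] yaw 0.021 rows 5.0
red [333.2, 116.0] 728 [ 0.806 -0.178  0.042] [ 0.777 -0.161  0.155]
red [350.2, 162.5] 87 [ 0.646 -0.236  0.042] [ 0.628 -0.214  0.155]
red [193.8, 228.6] 47 [0.415 0.288 0.042] [0.414 0.272 0.155]
blue [48.7, 74.5] 1872 [0.941 0.808 0.042] [0.902 0.754 0.155]
blue [241.3, 113.0] 761 [0.812 0.137 0.042] [0.783 0.131 0.155]
blue [220.5, 159.7] 82 [0.65  0.204 0.042] [0.632 0.194 0.155]
blue [268.9, 161.5] 77 [0.646 0.04  0.042] [0.628 0.041 0.155]
```

Request:
{"fn": "move_arm", "kwargs": {
  "plan": [
    {"x": 0.007, "y": -0.005, "z": 0.05, "yaw": 0, "fingers": 0.4},
    {"x": 0.007, "y": -0.005, "z": 0.1, "yaw": 0, "fingers": 0.4},
    {"x": 0.007, "y": -0.005, "z": 0.15, "yaw": 0, "fingers": 0.4},
    {"x": 0.007, "y": -0.005, "z": 0.19, "yaw": 0, "fingers": 0.4},
    {"x": 0.007, "y": -0.005, "z": 0.216, "yaw": 0, "fingers": 0.4}
  ]
}}

```text
time: 33.6
eef_pos: [0.4136, 0.3027, 0.0095]
tcp_rot: [0.714, 0.7, -0.002, -0.001]
contact_force: [0.5, -1.0, 0.9]
opening: 0.605
finger_force: 0.0
```

Request:
{"fn": "move_arm", "kwargs": {
  "plan": [
    {"x": 0, "y": 0, "z": 0, "yaw": 0, "fingers": 0.4},
    {"x": 0, "y": 0, "z": 0, "yaw": 0, "fingers": 0.8},
    {"x": 0, "y": 0, "z": 0, "yaw": 0, "fingers": 0.8},
    {"x": 0, "y": 0, "z": 0, "yaw": 0, "fingers": 0.8},
    {"x": 0, "y": 0, "z": 0, "yaw": 0, "fingers": 0.8}
  ]
}}

```text
time: 34.1
eef_pos: [0.4164, 0.3049, 0.0149]
tcp_rot: [0.713, 0.701, 0.002, 0.001]
contact_force: [-0.0, 1.1, -1.3]
opening: 0.389
finger_force: 19.7
```

Request:
{"fn": "move_arm", "kwargs": {
  "plan": [
    {"x": 0, "y": 0, "z": -0.02, "yaw": 0, "fingers": 0.8},
    {"x": 0, "y": 0, "z": -0.05, "yaw": 0, "fingers": 0.8},
    {"x": 0, "y": 0, "z": -0.085, "yaw": 0, "fingers": 0.8},
    {"x": 0, "y": 0, "z": -0.12, "yaw": 0, "fingers": 0.62},
    {"x": 0, "y": 0, "z": -0.138, "yaw": 0, "fingers": 0.615}
  ]
}}

```text
time: 34.6
eef_pos: [0.4165, 0.3052, 0.1554]
tcp_rot: [0.713, 0.701, 0.003, 0.001]
contact_force: [0.6, 0.6, -1.1]
opening: 0.393
finger_force: 21.6
```

Request:
{"fn": "move_arm", "kwargs": {
  "plan": [
    {"x": 0, "y": 0, "z": 0, "yaw": 0, "fingers": 0.612},
    {"x": 0, "y": 0, "z": 0, "yaw": 0, "fingers": 0.61},
    {"x": 0, "y": 0, "z": 0, "yaw": 0, "fingers": 0.609},
    {"x": 0, "y": 0, "z": 0, "yaw": 0, "fingers": 0.608},
    {"x": 0, "y": 0, "z": 0, "yaw": 0, "fingers": 0.607}
  ]
}}

```text
time: 35.1
eef_pos: [0.4144, 0.3039, 0.1498]
tcp_rot: [0.713, 0.701, -0.001, -0.0]
contact_force: [-0.4, -0.2, -1.8]
opening: 0.395
finger_force: 10.8
```

Request:
{"fn": "move_arm", "kwargs": {
  "plan": [
    {"x": 0, "y": 0, "z": 0, "yaw": 0, "fingers": 0.606},
    {"x": 0, "y": 0, "z": 0, "yaw": 0, "fingers": 0.605},
    {"x": 0, "y": 0, "z": 0, "yaw": 0, "fingers": 0.6045},
    {"x": 0, "y": 0, "z": 0, "yaw": 0, "fingers": 0.604},
    {"x": 0, "y": 0, "z": 0, "yaw": 0, "fingers": 0.604}
  ]
}}

```text
time: 35.6
eef_pos: [0.4151, 0.3043, 0.1513]
tcp_rot: [0.713, 0.701, 0.0, 0.0]
contact_force: [-0.4, -0.4, -1.6]
opening: 0.398
finger_force: 3.1
```

```bash
python3 -c "
from h import *
rep()"
```

```text
[0.4151 0.3043 0.1513] [-0.4 -0.4 -1.6] [-0.046 -0.003 -0.015] 0.398 3.1
red ([254.4, 153.8], [215, 152, 81, 10, 341]) [0.416 0.339 0.042]
red ([255.1, 237.9], [220, 191, 71, 91, 5018]) [0.415 0.256 0.042]
blue ([479.6, 293.5], [461, 283, 51, 36, 545]) [0.65  0.188 0.042]
```

```bash
python3 -c "
from h import *
a=cam('wrist')[0]; b=cam('scene')[0]; save('w9',np.hstack([a[100:340,130:380],cv2.resize(b[240:360,130:255],(250,240))]),1.6)
m=ctrl.camera_model('wrist');T=np.array(m['tool_from_camera'])
for p in [(0,0,-.019),(0,0,-.033),(0.017,0,-.033),(-.017,0,-.033),(.017,0,.007)]: print(p,proj(m['intrinsics'],T,np.array(p)).round(0))
rep()
"
```

```text
(0, 0, -0.019) [254. 256.]
(0, 0, -0.033) [254. 272.]
(0.017, 0, -0.033) [254. 236.]
(-0.017, 0, -0.033) [254. 304.]
(0.017, 0, 0.007) [254. 207.]
[0.4151 0.3042 0.1512] [-0.1 -0.9 -1.4] [-0.007  0.007 -0.061] 0.397 3.0
red ([256.7, 166.3], [217, 165, 77, 7, 219]) [0.418 0.327 0.042]
red ([255.1, 240.2], [221, 197, 70, 85, 4590]) [0.415 0.253 0.042]
blue ([479.4, 293.6], [461, 283, 51, 36, 534]) [0.649 0.188 0.042]
```

View pics/w9.png

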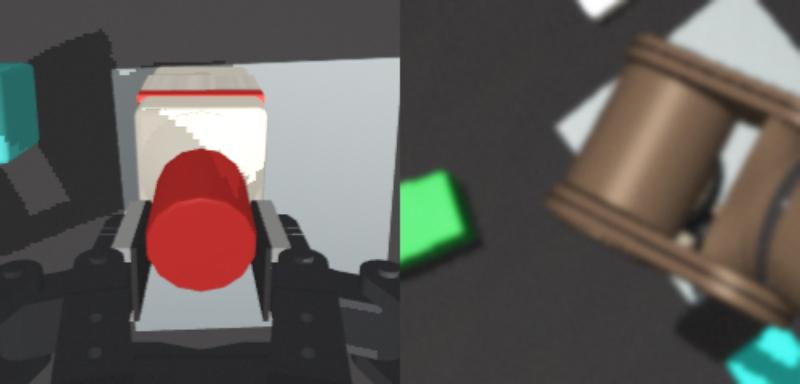

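Request:
{"fn": "move_arm", "kwargs": {
  "plan": [
    {"x": 0, "y": 0, "z": 0, "yaw": 0, "fingers": 0.611},
    {"x": 0, "y": 0, "z": -0.02, "yaw": 0, "fingers": 0.611},
    {"x": 0, "y": 0, "z": -0.05, "yaw": 0, "fingers": 0.611},
    {"x": -0.02, "y": 0.006, "z": -0.08, "yaw": 0, "fingers": 0.611},
    {"x": -0.05, "y": 0.012, "z": -0.09, "yaw": 0, "fingers": 0.611}
  ]
}}

```text
time: 36.3
eef_pos: [0.4279, 0.2551, 0.2454]
tcp_rot: [0.712, 0.702, 0.003, 0.001]
contact_force: [0.7, -0.4, -1.5]
opening: 0.39
finger_force: 12.7
```

Request:
{"fn": "move_arm", "kwargs": {
  "plan": [
    {"x": -0.04, "y": 0.008, "z": 0, "yaw": 0, "fingers": 0.611},
    {"x": -0.08, "y": 0.016, "z": 0, "yaw": 0, "fingers": 0.611},
    {"x": -0.12, "y": 0.024, "z": 0, "yaw": 0, "fingers": 0.611},
    {"x": -0.16, "y": 0.032, "z": 0, "yaw": 0, "fingers": 0.611},
    {"x": -0.2, "y": 0.04, "z": 0, "yaw": 0, "fingers": 0.611}
  ]
}}

```text
time: 36.8
eef_pos: [0.4627, 0.0519, 0.2414]
tcp_rot: [0.713, 0.701, 0.0, 0.0]
contact_force: [1.7, 0.6, -2.0]
opening: 0.389
finger_force: 12.7
```

Request:
{"fn": "move_arm", "kwargs": {
  "plan": [
    {"x": -0.04, "y": 0.006, "z": 0, "yaw": 0, "fingers": 0.611},
    {"x": -0.08, "y": 0.012, "z": 0, "yaw": 0, "fingers": 0.611},
    {"x": -0.11, "y": 0.017, "z": 0, "yaw": 0, "fingers": 0.611},
    {"x": -0.12, "y": 0.019, "z": 0, "yaw": 0, "fingers": 0.611},
    {"x": -0.12, "y": 0.019, "z": 0, "yaw": 0, "fingers": 0.611}
  ]
}}

```text
time: 37.3
eef_pos: [0.4797, -0.0678, 0.2412]
tcp_rot: [0.714, 0.7, 0.0, -0.0]
contact_force: [0.8, 0.0, -2.0]
opening: 0.389
finger_force: 12.6
```

Request:
{"fn": "move_arm", "kwargs": {
  "plan": [
    {"x": 0, "y": 0.025, "z": 0, "yaw": 0, "fingers": 0.611},
    {"x": 0.001, "y": 0.06, "z": 0, "yaw": 0, "fingers": 0.611},
    {"x": 0.002, "y": 0.1, "z": 0, "yaw": 0, "fingers": 0.611},
    {"x": 0.003, "y": 0.135, "z": 0, "yaw": 0, "fingers": 0.611},
    {"x": 0.003, "y": 0.148, "z": 0, "yaw": 0, "fingers": 0.611}
  ]
}}

```text
time: 37.8
eef_pos: [0.63, -0.0641, 0.2407]
tcp_rot: [0.712, 0.702, 0.001, -0.0]
contact_force: [-0.1, -0.1, -2.9]
opening: 0.389
finger_force: 12.6
```

```bash
python3 -c "
from h import *
rep(); go(.630,-.0665,.14,np.pi/2-.018)"
```

```text
[ 0.63   -0.0641  0.2407] [-0.1 -0.1 -2.9] [-0.05   0.016  0.022] 0.389 12.6
red ([254.3, 169.2], [217, 168, 77, 6, 239]) [ 0.63  -0.06   0.042]
red ([255.1, 240.4], [221, 198, 69, 83, 4469]) [ 0.629 -0.157  0.042]
red ([453.5, 281.7], [403, 257, 93, 69, 4116]) [ 0.907 -0.224  0.042]
red ([257.1, 311.8], [244, 305, 27, 13, 254]) [ 0.631 -0.269  0.042]
blue ([253.3, 65.4], [232, 40, 43, 52, 1718]) [0.631 0.06  0.042]
pose [ 0.6304 -0.0643  0.2406] psi 1.556 -> shift [-0.0024 -0.0005  0.1006] yaw 0.003 rows 3.0
```

Request:
{"fn": "move_arm", "kwargs": {
  "plan": [
    {"x": -0.003, "y": -0.001, "z": 0.03, "yaw": 0, "fingers": 0.611},
    {"x": -0.003, "y": -0.001, "z": 0.06, "yaw": 0, "fingers": 0.611},
    {"x": -0.003, "y": -0.001, "z": 0.085, "yaw": 0, "fingers": 0.611},
    {"x": -0.003, "y": -0.001, "z": 0.093, "yaw": 0, "fingers": 0.61},
    {"x": -0.003, "y": -0.001, "z": 0.096, "yaw": 0, "fingers": 0.609}
  ]
}}

```text
time: 38.35
eef_pos: [0.6255, -0.0681, 0.1443]
tcp_rot: [0.713, 0.701, -0.001, -0.001]
contact_force: [-0.0, 0.4, -2.3]
opening: 0.391
finger_force: 12.6
```

Request:
{"fn": "move_arm", "kwargs": {
  "plan": [
    {"x": 0, "y": 0, "z": 0.002, "yaw": 0, "fingers": 0.609},
    {"x": 0, "y": 0, "z": 0.004, "yaw": 0, "fingers": 0.609},
    {"x": 0, "y": 0, "z": 0.004, "yaw": 0, "fingers": 0.609}
  ]
}}

```text
time: 38.65
eef_pos: [0.627, -0.0695, 0.1423]
tcp_rot: [0.713, 0.701, 0.0, 0.001]
contact_force: [0.1, -0.3, -1.6]
opening: 0.39
finger_force: 12.6
```

```bash
python3 -c "
from h import *
rep()"
```

```text
[ 0.627  -0.0695  0.1423] [ 0.1 -0.3 -1.6] [ 0.015 -0.007 -0.025] 0.39 12.6
red ([253.8, 168.9], [217, 168, 76, 7, 179]) [ 0.627 -0.047  0.042]
red ([255.2, 240.2], [221, 197, 69, 84, 4452]) [ 0.627 -0.116  0.042]
blue ([257.6, 27.3], [218, 0, 80, 66, 4059]) [0.632 0.065 0.042]
blue ([255.2, 92.2], [218, 89, 78, 5, 155]) [0.629 0.017 0.042]
```

Request:
{"fn": "move_arm", "kwargs": {
  "plan": [
    {"x": 0.001, "y": 0, "z": 0.002, "yaw": 0, "fingers": 0.608},
    {"x": 0.001, "y": 0, "z": 0.004, "yaw": 0, "fingers": 0.608},
    {"x": 0.001, "y": 0, "z": 0.004, "yaw": 0, "fingers": 0.608}
  ]
}}

```text
time: 39.0
eef_pos: [0.6263, -0.0684, 0.1368]
tcp_rot: [0.713, 0.701, -0.0, -0.0]
contact_force: [0.4, 0.1, -2.7]
opening: 0.392
finger_force: 11.0
```

Request:
{"fn": "move_arm", "kwargs": {
  "plan": [
    {"x": 0, "y": 0, "z": 0.002, "yaw": 0, "fingers": 0.608},
    {"x": 0, "y": 0, "z": 0.003, "yaw": 0, "fingers": 0.607},
    {"x": 0, "y": 0, "z": 0.003, "yaw": 0, "fingers": 0.607}
  ]
}}

```text
time: 39.3
eef_pos: [0.6272, -0.0689, 0.1356]
tcp_rot: [0.713, 0.701, 0.0, 0.001]
contact_force: [-1.6, -1.8, 4.8]
opening: 0.394
finger_force: 9.3
```

```bash
python3 -c "
from h import *
rep()"
```

```text
[ 0.6272 -0.0689  0.1356] [-1.6 -1.8  4.8] [-0.156  0.359  0.047] 0.394 9.3
red ([253.7, 168.8], [216, 167, 77, 7, 177]) [ 0.627 -0.046  0.042]
red ([255.2, 240.3], [221, 197, 69, 84, 4476]) [ 0.627 -0.113  0.042]
blue ([257.5, 26.6], [216, 0, 85, 65, 4121]) [0.632 0.064 0.042]
blue ([256.5, 92.2], [216, 89, 82, 5, 167]) [0.63  0.017 0.042]
```

Request:
{"fn": "move_arm", "kwargs": {
  "plan": [
    {"x": 0, "y": 0, "z": 0.001, "yaw": 0, "fingers": 0.605},
    {"x": 0, "y": 0, "z": 0.001, "yaw": 0, "fingers": 0.603},
    {"x": 0, "y": 0, "z": 0.001, "yaw": 0, "fingers": 0.6},
    {"x": 0, "y": 0, "z": 0, "yaw": 0, "fingers": 0.55},
    {"x": 0, "y": 0, "z": 0, "yaw": 0, "fingers": 0.4}
  ]
}}

```text
time: 39.85
eef_pos: [0.6264, -0.0681, 0.1336]
tcp_rot: [0.713, 0.701, 0.0, -0.0]
contact_force: [-0.9, -0.1, -0.4]
opening: 0.595
finger_force: 0.0
```

Request:
{"fn": "move_arm", "kwargs": {
  "plan": [
    {"x": 0, "y": 0, "z": 0, "yaw": 0, "fingers": 0.4},
    {"x": 0, "y": 0, "z": -0.03, "yaw": 0, "fingers": 0.4},
    {"x": 0, "y": 0, "z": -0.07, "yaw": 0, "fingers": 0.4},
    {"x": 0, "y": 0, "z": -0.11, "yaw": 0, "fingers": 0.4},
    {"x": 0, "y": -0.04, "z": -0.13, "yaw": 0, "fingers": 0.4}
  ]
}}

```text
time: 40.35
eef_pos: [0.5901, -0.0686, 0.2686]
tcp_rot: [0.713, 0.701, 0.002, 0.003]
contact_force: [-0.1, -0.4, 1.2]
opening: 0.601
finger_force: 0.0
```

Request:
{"fn": "move_arm", "kwargs": {
  "plan": [
    {"x": 0.01, "y": -0.03, "z": -0.03, "yaw": 0.14, "fingers": 0.3},
    {"x": 0.02, "y": -0.06, "z": -0.05, "yaw": 0.28, "fingers": 0.3},
    {"x": 0.03, "y": -0.08, "z": -0.05, "yaw": 0.42, "fingers": 0.3},
    {"x": 0.04, "y": -0.1, "z": -0.05, "yaw": 0.56, "fingers": 0.3},
    {"x": 0.055, "y": -0.1, "z": -0.05, "yaw": 0.7, "fingers": 0.3}
  ]
}}

```text
time: 40.85
eef_pos: [0.486, -0.0107, 0.3146]
tcp_rot: [0.912, 0.411, 0.0, 0.0]
contact_force: [0.2, 0.3, -0.4]
opening: 0.696
finger_force: 0.0
```

Request:
{"fn": "move_arm", "kwargs": {
  "plan": [
    {"x": 0, "y": 0, "z": 0, "yaw": 0.14, "fingers": 0.3},
    {"x": 0, "y": 0, "z": 0, "yaw": 0.28, "fingers": 0.3},
    {"x": 0, "y": 0, "z": 0, "yaw": 0.42, "fingers": 0.3},
    {"x": 0, "y": 0, "z": 0, "yaw": 0.56, "fingers": 0.3},
    {"x": 0, "y": 0, "z": 0, "yaw": 0.7, "fingers": 0.3}
  ]
}}

```text
time: 41.35
eef_pos: [0.4875, -0.0109, 0.314]
tcp_rot: [0.997, 0.074, -0.0, -0.0]
contact_force: [-0.4, -0.3, -0.6]
opening: 0.701
finger_force: 0.0
```

Request:
{"fn": "move_arm", "kwargs": {
  "plan": [
    {"x": 0, "y": 0, "z": 0, "yaw": 0.14, "fingers": 0.3},
    {"x": 0, "y": 0, "z": 0, "yaw": 0.17, "fingers": 0.3},
    {"x": 0, "y": 0, "z": 0, "yaw": 0.17, "fingers": 0.3},
    {"x": 0, "y": 0, "z": 0, "yaw": 0.17, "fingers": 0.3}
  ]
}}

```text
time: 41.75
eef_pos: [0.4876, -0.011, 0.3141]
tcp_rot: [1.0, -0.007, -0.0, -0.0]
contact_force: [0.1, -0.3, -0.6]
opening: 0.7
finger_force: 0.0
```

```bash
python3 - <<'E'
from h import *
rep()
im,K,C,_=cam('wrist');a,Ka,Ca,_=cam('top');b,Kb,Cb,_=cam('scene')
for c in ('red','blue'):
  W=[x for x in blobs(im,c,200)]; 
  for x in W: print('W',c,x[0],x[1][2:],onz(K,C,*x[0],.15).round(3))
  for n,(i,k,cc) in {'T':(a,Ka,Ca),'S':(b,Kb,Cb)}.items():
    for x in blobs(i,c,30): print(n,c,x[0],x[1][2:],onz(k,cc,*x[0],.15).round(3))
go(.514,-.008,.046,-.018)
E
```

```text
[ 0.4876 -0.011   0.3141] [ 0.1 -0.3 -0.6] [ 0.035 -0.024 -0.05 ] 0.7 0.0
red ([453.8, 37.1], [425, 14, 58, 46, 1807]) [ 0.656 -0.281  0.042]
red ([307.8, 42.4], [289, 21, 39, 44, 1235]) [ 0.652 -0.084  0.042]
red ([401.5, 61.3], [392, 36, 47, 41, 210]) [ 0.626 -0.214  0.042]
red ([296.0, 79.3], [276, 76, 43, 5, 88]) [ 0.605 -0.07   0.042]
blue ([53.1, 40.5], [25, 18, 58, 45, 1795]) [0.659 0.261 0.042]
blue ([202.2, 40.4], [183, 19, 38, 44, 1222]) [0.656 0.059 0.042]
blue ([108.3, 58.2], [80, 29, 36, 50, 200]) [0.636 0.189 0.042]
blue ([217.5, 76.4], [191, 65, 44, 14, 60]) [0.611 0.04  0.042]
W red [453.7, 37.0] [57, 46, 1807] [ 0.629 -0.211  0.15 ]
W red [307.7, 42.3] [39, 44, 1236] [ 0.627 -0.065  0.15 ]
W red [401.2, 61.4] [47, 41, 203] [ 0.608 -0.161  0.15 ]
T red [333.3, 116.0] [40, 20, 728] [ 0.778 -0.162  0.15 ]
T red [302.7, 163.0] [10, 11, 84] [ 0.626 -0.065  0.15 ]
T red [350.2, 162.5] [11, 10, 87] [ 0.629 -0.215  0.15 ]
S red [276.4, 83.0] [49, 37, 904] [ 0.792 -0.181  0.15 ]
S red [282.2, 149.4] [14, 18, 176] [ 0.626 -0.065  0.15 ]
W blue [53.0, 40.6] [58, 45, 1797] [0.632 0.19  0.15 ]
W blue [202.1, 40.4] [38, 44, 1222] [0.63 0.04 0.15]
T blue [48.7, 74.5] [58, 56, 1872] [0.903 0.756 0.15 ]
T blue [241.4, 113.0] [41, 21, 759] [0.784 0.131 0.15 ]
T blue [220.4, 159.8] [10, 11, 85] [0.632 0.194 0.15 ]
T blue [268.9, 161.5] [9, 10, 77] [0.629 0.041 0.15 ]
S blue [188.0, 141.3] [51, 42, 1042] [0.798 0.117 0.15 ]
S blue [248.9, 171.3] [14, 18, 168] [0.631 0.042 0.15 ]
S blue [200.5, 205.4] [13, 17, 156] [0.633 0.195 0.15 ]
pose [ 0.4876 -0.011   0.3142] psi -0.016 -> shift [ 0.0264 -0.0034  0.2682] yaw 0.002 rows 6.0
```

Request:
{"fn": "move_arm", "kwargs": {
  "plan": [
    {"x": 0.03, "y": -0.003, "z": 0.05, "yaw": 0, "fingers": 0.3},
    {"x": 0.03, "y": -0.003, "z": 0.1, "yaw": 0, "fingers": 0.3},
    {"x": 0.03, "y": -0.003, "z": 0.15, "yaw": 0, "fingers": 0.3},
    {"x": 0.03, "y": -0.003, "z": 0.19, "yaw": 0, "fingers": 0.3},
    {"x": 0.03, "y": -0.003, "z": 0.22, "yaw": 0, "fingers": 0.3}
  ]
}}

```text
time: 42.45
eef_pos: [0.5153, -0.008, 0.0901]
tcp_rot: [1.0, -0.008, -0.003, -0.001]
contact_force: [0.3, 0.5, -0.7]
opening: 0.702
finger_force: 0.0
```

Request:
{"fn": "move_arm", "kwargs": {
  "plan": [
    {"x": 0, "y": 0, "z": 0.025, "yaw": 0, "fingers": 0.3},
    {"x": 0, "y": 0, "z": 0.047, "yaw": 0, "fingers": 0.3},
    {"x": 0, "y": 0, "z": 0.047, "yaw": 0, "fingers": 0.3},
    {"x": 0, "y": 0, "z": 0.047, "yaw": 0, "fingers": 0.8},
    {"x": 0, "y": 0, "z": 0.047, "yaw": 0, "fingers": 1}
  ],
  "force": 70
}}

```text
time: 42.95
eef_pos: [0.519, -0.0087, 0.0489]
tcp_rot: [1.0, -0.008, 0.001, 0.0]
contact_force: [-0.3, -0.9, -0.3]
opening: 0.368
finger_force: 0.0
```

Request:
{"fn": "move_arm", "kwargs": {
  "plan": [
    {"x": 0, "y": 0, "z": 0, "yaw": 0, "fingers": 1},
    {"x": 0, "y": 0, "z": 0, "yaw": 0, "fingers": 1},
    {"x": 0, "y": 0, "z": 0, "yaw": 0, "fingers": 1},
    {"x": 0, "y": 0, "z": 0, "yaw": 0, "fingers": 1}
  ]
}}

```text
time: 43.35
eef_pos: [0.519, -0.0074, 0.0492]
tcp_rot: [1.0, -0.009, 0.002, -0.001]
contact_force: [0.0, 5.1, 3.0]
opening: 0.152
finger_force: 70.2
```

Request:
{"fn": "move_arm", "kwargs": {
  "plan": [
    {"x": 0.003, "y": 0, "z": 0, "yaw": 0, "fingers": 1},
    {"x": 0.008, "y": 0, "z": 0, "yaw": 0, "fingers": 1},
    {"x": 0.015, "y": 0, "z": 0, "yaw": 0, "fingers": 1},
    {"x": 0.023, "y": 0, "z": 0, "yaw": 0, "fingers": 1},
    {"x": 0.032, "y": 0, "z": 0, "yaw": 0, "fingers": 1}
  ]
}}

```text
time: 43.85
eef_pos: [0.5503, -0.0081, 0.0492]
tcp_rot: [1.0, -0.009, 0.0, -0.001]
contact_force: [-2.4, 4.4, 5.0]
opening: 0.151
finger_force: 70.6
```

Request:
{"fn": "move_arm", "kwargs": {
  "plan": [
    {"x": 0.009, "y": 0, "z": 0, "yaw": 0, "fingers": 1},
    {"x": 0.018, "y": 0, "z": 0, "yaw": 0, "fingers": 1},
    {"x": 0.027, "y": 0, "z": 0, "yaw": 0, "fingers": 1},
    {"x": 0.036, "y": 0, "z": 0, "yaw": 0, "fingers": 1},
    {"x": 0.045, "y": 0, "z": 0, "yaw": 0, "fingers": 1}
  ]
}}

```text
time: 44.35
eef_pos: [0.5954, -0.0089, 0.0492]
tcp_rot: [1.0, -0.009, 0.0, -0.001]
contact_force: [-3.9, 3.5, 5.3]
opening: 0.147
finger_force: 70.5
```

Request:
{"fn": "move_arm", "kwargs": {
  "plan": [
    {"x": 0.009, "y": 0, "z": 0, "yaw": 0, "fingers": 1},
    {"x": 0.018, "y": 0, "z": 0, "yaw": 0, "fingers": 1},
    {"x": 0.026, "y": 0, "z": 0, "yaw": 0, "fingers": 1},
    {"x": 0.034, "y": 0, "z": 0, "yaw": 0, "fingers": 1},
    {"x": 0.041, "y": 0, "z": 0, "yaw": 0, "fingers": 1}
  ]
}}

```text
time: 44.85
eef_pos: [0.6367, -0.0097, 0.0491]
tcp_rot: [1.0, -0.009, 0.001, -0.001]
contact_force: [-2.9, 2.9, 5.6]
opening: 0.151
finger_force: 70.6
```

Request:
{"fn": "move_arm", "kwargs": {
  "plan": [
    {"x": 0.005, "y": 0, "z": 0, "yaw": 0, "fingers": 1},
    {"x": 0.009, "y": 0, "z": 0, "yaw": 0, "fingers": 1},
    {"x": 0.012, "y": 0, "z": 0, "yaw": 0, "fingers": 1},
    {"x": 0.015, "y": 0, "z": 0, "yaw": 0, "fingers": 1}
  ]
}}

```text
time: 45.25
eef_pos: [0.6516, -0.01, 0.0492]
tcp_rot: [1.0, -0.009, 0.001, -0.001]
contact_force: [-3.9, 3.7, 6.3]
opening: 0.156
finger_force: 70.6
```

Request:
{"fn": "move_arm", "kwargs": {
  "plan": [
    {"x": 0.003, "y": 0, "z": 0, "yaw": 0, "fingers": 1},
    {"x": 0.006, "y": 0, "z": 0, "yaw": 0, "fingers": 1},
    {"x": 0.009, "y": 0, "z": 0, "yaw": 0, "fingers": 1},
    {"x": 0.011, "y": 0, "z": 0, "yaw": 0, "fingers": 1}
  ]
}}

```text
time: 45.65
eef_pos: [0.6602, -0.0102, 0.0492]
tcp_rot: [1.0, -0.008, -0.003, -0.001]
contact_force: [-16.0, 2.6, 15.3]
opening: 0.15
finger_force: 71.8
```

Request:
{"fn": "move_arm", "kwargs": {
  "plan": [
    {"x": 0.003, "y": 0, "z": 0, "yaw": 0, "fingers": 1},
    {"x": 0.006, "y": 0, "z": 0, "yaw": 0, "fingers": 1},
    {"x": 0.006, "y": 0, "z": 0, "yaw": 0, "fingers": 1},
    {"x": 0.006, "y": 0, "z": 0, "yaw": 0, "fingers": 1}
  ]
}}

```text
time: 46.05
eef_pos: [0.6602, -0.0101, 0.049]
tcp_rot: [1.0, -0.008, -0.011, -0.001]
contact_force: [-28.5, 0.9, 23.7]
opening: 0.156
finger_force: 73.5
```

```bash
python3 - <<'E'
from h import *
t=np.load('t4.npz');K=t['K'];C=t['C'];b=cam('top')[0].mean(2)
a=cv2.resize(cv2.imread('pics/ht.png'),None,fx=1/3,fy=1/3,interpolation=cv2.INTER_AREA).mean(2)
for c in (215,230,245,320,335,350):
    A=a[:,c-180-2:c-180+3].mean(1); B=b[110:180,c-2:c+3].mean(1)
    f=lambda P:(lambda g,r:r+.5*(g[r-1]-g[r+1])/(g[r-1]-2*g[r]+g[r+1])+110.5)(np.diff(P),22+np.argmin(np.diff(P)[22:45]))
    print(c,f(A),f(B),onz(K,C,c,f(B),.03)[0]-onz(K,C,c,f(A),.03)[0])
E
```

```text
215 138.12946428571428 135.20382165605096 0.010223018188388666
230 138.61805555555554 135.69750889679716 0.010200395542933505
245 139.12735849056602 136.14619883040936 0.010407237864934138
320 141.7325581395349 138.88177339901478 0.009927761184726824
335 142.0761421319797 139.19421487603304 0.010032198977279028
350 142.81739130434784 140.125 0.009366610867553304
```

Request:
{"fn": "move_arm", "kwargs": {
  "plan": [
    {"x": -0.006, "y": 0, "z": 0, "yaw": 0, "fingers": 1},
    {"x": -0.009, "y": 0, "z": 0, "yaw": 0, "fingers": 0.8},
    {"x": -0.009, "y": 0, "z": 0, "yaw": 0, "fingers": 0.4},
    {"x": -0.009, "y": 0, "z": 0, "yaw": 0, "fingers": 0.3},
    {"x": -0.009, "y": 0, "z": 0, "yaw": 0, "fingers": 0.3}
  ]
}}

```text
time: 46.6
eef_pos: [0.6589, -0.0111, 0.047]
tcp_rot: [1.0, -0.008, 0.0, 0.0]
contact_force: [0.1, 0.1, 0.7]
opening: 0.691
finger_force: 0.0
```

Request:
{"fn": "move_arm", "kwargs": {
  "plan": [
    {"x": -0.03, "y": 0, "z": 0, "yaw": 0, "fingers": 0.3},
    {"x": -0.06, "y": 0, "z": -0.02, "yaw": 0, "fingers": 0.3},
    {"x": -0.08, "y": 0, "z": -0.06, "yaw": 0, "fingers": 0.3},
    {"x": -0.1, "y": 0, "z": -0.1, "yaw": 0, "fingers": 0.3},
    {"x": -0.12, "y": 0, "z": -0.12, "yaw": 0, "fingers": 0.3}
  ]
}}

```text
time: 47.1
eef_pos: [0.5399, -0.0094, 0.1712]
tcp_rot: [1.0, -0.008, 0.003, 0.001]
contact_force: [0.5, -1.0, 0.2]
opening: 0.701
finger_force: 0.0
```

Request:
{"fn": "move_arm", "kwargs": {
  "plan": [
    {"x": -0.02, "y": 0, "z": -0.03, "yaw": 0, "fingers": 0.3},
    {"x": -0.04, "y": 0, "z": -0.06, "yaw": 0, "fingers": 0.3},
    {"x": -0.04, "y": 0, "z": -0.06, "yaw": 0, "fingers": 0.3},
    {"x": -0.04, "y": 0, "z": -0.06, "yaw": 0, "fingers": 0.3}
  ]
}}

```text
time: 47.5
eef_pos: [0.4991, -0.0084, 0.228]
tcp_rot: [1.0, -0.008, 0.001, 0.0]
contact_force: [-0.6, -0.3, -0.3]
opening: 0.702
finger_force: 0.0
```

```bash
python3 - <<'E'
from h import *
t=np.load('t4.npz');K=t['K'];C=t['C'];im=cam('top')[0];b=im.mean(2)
a=cv2.resize(cv2.imread('pics/ht.png'),None,fx=1/3,fy=1/3,interpolation=cv2.INTER_AREA).mean(2)
for c in (230,335):
    f=lambda P:(lambda g,r:r+.5*(g[r-1]-g[r+1])/(g[r-1]-2*g[r]+g[r+1])+110.5)(np.diff(P),22+np.argmin(np.diff(P)[22:45]))
    print(c,onz(K,C,c,f(b[110:180,c-2:c+3].mean(1)),.03)[0]-onz(K,C,c,f(a[:,c-180-2:c-180+3].mean(1)),.03)[0])
s=cam('scene');
rep()
for n,(i,k,cc,_) in {'T':cam('top'),'S':s,'W':cam('wrist')}.items():
  for c in ('red','blue'):
    for x in blobs(i,c,15): print(n,c,x[0],x[1][2:],onz(k,cc,*x[0],.137).round(3))
print(blobs(s[0],'amber')); 
E
```

```text
230 0.009823657760796412
335 0.009942383778146269
[ 0.4984 -0.0082  0.2258] [-0.7 -0.2  0.2] [-0.004  0.05  -0.02 ] 0.697 0.0
T red [333.5, 116.0] [40, 20, 719] [ 0.781 -0.165  0.137]
T blue [48.7, 74.5] [58, 55, 1873] [0.908 0.762 0.137]
T blue [241.3, 113.1] [41, 21, 751] [0.787 0.132 0.137]
S red [276.5, 83.0] [49, 37, 901] [ 0.798 -0.187  0.137]
S red [251.8, 118.2] [8, 5, 25] [ 0.754 -0.063  0.137]
S blue [188.0, 141.4] [52, 42, 1047] [0.804 0.114 0.137]
S blue [219.8, 139.0] [8, 6, 22] [0.757 0.043 0.137]
S blue [173.2, 170.3] [8, 6, 23] [0.76  0.193 0.137]
[([466.8, 31.1], [388, 0, 124, 91, 6292]), ([487.2, 215.0], [462, 180, 50, 86, 1977]), ([104.9, 228.9], [93, 217, 19, 19, 92]), ([311.1, 238.7], [298, 224, 28, 30, 643])]
```

```bash
python3 - <<'E'
from h import *
for n in ('scene','top'):
    im,K,C,_=cam(n); h=cv2.cvtColor(im,cv2.COLOR_RGB2HSV).astype(int); H,S,V=h[...,0],h[...,1],h[...,2]
    for c,m in {'red':((H<10)|(H>170))&(S>35)&(V>60),'blue':(H>104)&(H<130)&(S>45)&(V>60)}.items():
        N,l,st,ce=cv2.connectedComponentsWithStats(m.astype(np.uint8))
        for i in range(1,N):
            p=onz(K,C,*ce[i],.155)
            if st[i][4]>=20 and .65<p[0]<.85 and -.35<p[1]<.35: print(n,c,ce[i].round(0),st[i][2:],p.round(3))
E
```

```text
scene red [276.  83.] [  52   40 1007] [ 0.791 -0.179  0.155]
scene red [291. 101.] [22 12 72] [ 0.722 -0.173  0.155]
scene red [252. 118.] [ 9  7 37] [ 0.746 -0.056  0.155]
scene red [251. 130.] [24 12 74] [ 0.72  -0.033  0.155]
scene blue [188. 141.] [  53   42 1119] [0.798 0.118 0.155]
scene blue [220. 139.] [ 8  6 24] [0.748 0.047 0.155]
scene blue [224. 150.] [17 12 27] [0.716 0.058 0.155]
scene blue [173. 171.] [ 9  6 27] [0.751 0.197 0.155]
scene blue [178. 182.] [16 10 21] [0.718 0.204 0.155]
top red [334. 116.] [ 44  22 842] [ 0.778 -0.163  0.155]
top red [305. 118.] [ 9  8 54] [ 0.769 -0.07   0.155]
top red [302. 132.] [15  3 23] [ 0.724 -0.062  0.155]
top blue [241. 112.] [ 45  22 825] [0.785 0.132 0.155]
top blue [270. 116.] [10  9 66] [0.773 0.038 0.155]
```

```bash
python3 -c "
from plant import ctrl
print(ctrl.sign_off())"
```

```text
the job is handed in; nothing more can be done
None
```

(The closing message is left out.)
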